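# Gang brass blanks in the clamping jig

### The job

Clamp all the brass blanks in the jig as one tight row, ready for soldering: loosen the clamp knob, slide the jaw back, and lay every blank flat on the jig's plate between fence and jaw, side by side with their long sides touching and centred across the jig. Then slide the jaw up until the row is squeezed together against the fence with no gaps, tighten the knob firmly, and only after that swing the hold-down bar over the row until it stops in its catch. Leave the torch, the jar and the brush where they are.

Things in the scene. Friction and masses are not known exactly. Their poses are not given: they have to be found in the camera images.
- blank_a: brass blank, a bar 50 (its x) x 24 (y) x 22 mm high (z), 0.15 to 0.26 kg, two drilled holes and a dull band on top; origin at the centre of its underside; three to five are present (absent ones read None), at the start flat on the bench to the robot's left; all alike, any order
- blank_b: brass blank, a bar 50 (its x) x 24 (y) x 22 mm high (z), 0.15 to 0.26 kg, two drilled holes and a dull band on top; origin at the centre of its underside; three to five are present (absent ones read None), at the start flat on the bench to the robot's left; all alike, any order
- blank_c: brass blank, a bar 50 (its x) x 24 (y) x 22 mm high (z), 0.15 to 0.26 kg, two drilled holes and a dull band on top; origin at the centre of its underside; three to five are present (absent ones read None), at the start flat on the bench to the robot's left; all alike, any order
- blank_d: brass blank, a bar 50 (its x) x 24 (y) x 22 mm high (z), 0.15 to 0.26 kg, two drilled holes and a dull band on top; origin at the centre of its underside; three to five are present (absent ones read None), at the start flat on the bench to the robot's left; all alike, any order
- blank_e: brass blank, a bar 50 (its x) x 24 (y) x 22 mm high (z), 0.15 to 0.26 kg, two drilled holes and a dull band on top; origin at the centre of its underside; three to five are present (absent ones read None), at the start flat on the bench to the robot's left; all alike, any order
- jig: the clamping jig: a fixed dark steel plate 230 (x) x 270 (y) x 15 mm on the bench, to the robot's right, turned a little about z; origin at the centre of its underside. Jig axes: x across it, y along it from the fence towards the sliding jaw, z up. The row of blanks lies on the plate between fence and jaw, their 50 mm sides along x, one after another along y, centred on x = 0
- fence (a point): foot of the fence's inner face, on the plate's top (15 mm above the bench) and the jig's centre line; jig axes, the jaw lies towards +y. The fence is 70 mm wide (x), 15 mm thick and 22 mm high
- carriage (a joint): gap between the fence and the jaw of the sliding carriage in m, 0 to 0.150; the carriage slides along the jig's y with about 2 N of friction when the knob is loose, and is held fast when the knob is tight; at the start locked at a gap too small for the blanks. It can be drawn along by its knob or pushed on its jaw
- jaw (a point): on the carriage: foot of the jaw's face that looks to the fence, at the plate's top, jig axes. The jaw is 70 mm wide and 22 mm high; the carriage (56 mm wide, 18 mm high) reaches 72 mm behind this face (+y)
- knob (a joint): angle of the clamp knob on the carriage, 0 (loose) to 2.1 (tight) rad; grows clockwise seen from above. Below 1.2 the carriage is free; beyond, the screw presses on the plate, and from 1.6 the carriage is locked. Starts at 1.7 to 2.05, stays where it is left, takes 0.15 to 0.3 N m to turn
- knob_grip (a point): point to grip on the clamp knob: on its upright axis, 44 mm behind the jaw face (+y), 53.5 mm above the plate's top (68.5 mm above the bench). The grip is a black bar 44 mm long (along this point's own x), 12 mm thick (y), from 35 to 65.5 mm above the plate; the point turns with the knob
- bar (a joint): angle of the flat aluminium hold-down bar (208 x 13 x 8 mm, level, underside 3 mm above the blanks) that swings about an upright pivot on the jig; 0 = closed, across the row, stopped in its catch on the jig's +x edge; grows clockwise from above as it opens, to 1.7; starts at 1.25 to 1.6, pointing past the fence. About 1 N at the peg moves it; it stays where left
- bar_hinge (a point): the bar's upright pivot axis at the bar's middle height (44 mm above the bench), 100 mm on the jig's -x side, 24 mm in front of the fence face; does not move; jig axes
- bar_peg (a point): on the bar's black upright finger peg (12 mm thick, from 48 to 86 mm above the bench), 100 mm from the pivot; this point lies on the peg's axis 70 mm above the bench; its x points along the bar, away from the pivot
- flux_jar: bystander: amber glass jar with steel lid, 48 mm wide, 55 mm high, origin under its centre
- torch: bystander: hand torch lying on the bench, black grip and copper nozzle, about 230 mm long and 26 mm high
- brush: bystander: small brush lying on the bench
Things that resemble listed ones, but are neither listed nor needed, are in the scene too. What is shaped like the blank_c but blue or pink is not meant.

How it is judged:
By the outcome, as a careful person would: the job done as asked, in the order asked, and still so for the second after the job is handed in, with the robot touching nothing.
Of blank_a, blank_b, blank_c, blank_d, blank_e only 3 to 5 are there at a start; the rules pass over those that are not, and their reading is None.
At some moment in a run one of blank_a, blank_b, blank_c, blank_d, blank_e may be knocked a few centimetres aside while the robot is not near it.
Once in a run the grip may slacken for a moment while it holds something.
It also fails if it takes over 210 s, if anything falls off the work surface, if the arm or the gripper's body presses on something with over 40 N, if the wrist force passes 120 N, or if a joint passes its speed limit or range.

### The arm

A 7-joint arm with a two-finger parallel gripper is mounted at the origin on the work surface. World frame = base frame: x ahead of the robot, y to its left, z up, the work surface at z = 0. Lengths are in m, angles in rad, forces in N, time in s.
With the tool pointing down it reaches from about 0.4 to 0.9 m from the base axis. Payload 5.5 kg.
Tool frame: the origin (TCP) lies at the very end of the fingers, on their centre line; the grasp point (between the pads) lies 19 mm behind it (env.hold_point_z is the distance from the TCP to the grasp point, in m); z points along the fingers, y is the line along which they close (so a half turn about z gives the same grasp; the last joint's range is limited). The gripper opens to 92 mm and grips with 3 to 60 N. Pads are 19 mm wide; open, the fingers measure 130 mm over their backs; the gripper's body (75 mm by 190 mm) begins 47 mm behind the grasp point.
Start: joints at [1.437, 0.501, -0.427, 1.55, 0.221, 1.138, -0.21], TCP at [0.251, -0.599, 0.227] pointing down, gripper open.
Joint ranges: [-2.88, 2.88], [-0.31, 2.03], [-1.54, 1.56], [0.2, 2.42], [-1.41, 4.55], [0.19, 2.02], [-2.57, 2.57]. Speed limits (rad/s): [2.57, 2.57, 3.14, 3.14, 3.14, 3.14, 3.14].

### API

Orientations are given as a unit quaternion [x, y, z, w].
In Python, from bench import env gives the robot as it stands.
- The arm moves only by the tool arm_command, never from a script. Its argument "series" is a list of rows, each a list of 3 entries, a list of its own where there are three numbers: the shift along the world's x, y, z scaled (see below), then the turn, a rotation vector about the world's x, y, z scaled (see below), then the opening, from 0 (shut) to 1 (fully open). In form: [[[dx, dy, dz], [wx, wy, wz], claw], ...]. A call has 1 to 10 rows; each row is the pose to reach, as a shift and turn from the pose commanded when the call began; what a row does not reach only later rows make up. The controller multiplies each number of a shift by 0.2 m and each number of a turn by 45 degrees. A row lasts 1/12 s, in which the tool goes at most 41.7 mm and 7.16 degrees, less where a joint would pass 70% of its speed; a pose out of reach is approached as far as the arm can. A call with a number of a shift or a turn outside -1 to 1 is refused whole. A call with a gripper value outside its range is refused whole. The fingers move at their own pace and stop on an object; "force" is the grip in N (left out, the last holds). Time passes only in rows, so rows that repeat a pose let the fingers close. It gives the time, the measured TCP pose, the force, the opening and the grip force at its end, in the units of the state.
- env.state(): the state, without advancing time (a new reading comes with each control period).
- env.camera(name): name is "scene" or "top" or "wrist"; returns the picture (420x560x3 uint8, red, green, blue); there is no depth.
- env.camera_model(name): a dict with "fx", "fy", "cx", "cy" (pixels), "k1" (the pictures are not rectified: a ray, as slopes to the right and down, at radius r is drawn at 1 + k1 r^2 times it, then the intrinsics apply), "origin" and "orientation" of the camera in the world. Camera axes: x right, y up, looking along -z (the intrinsics and any distortion apply to the point x, -y, -z); pixel columns grow to the right and rows downward; lengths in m; the calibration is good to about 2 mm. A picture is of the moment at which its call begins: read the wrist's pose just before it. camera_model takes no time and is no camera call; for the wrist camera it gives the pose at the moment of the call.
- env.finish_job(): hands the job in; it is judged then, once.
The state is a dict: "clock": time; "joint_positions": joint angles; "dq": joint speeds; "joint_torque": joint torques, N m; "position": TCP position; "eef_rot": TCP orientation; "wrist_force": force on the tool from outside, world axes, zero at the start; "torque": the same for the moment, N m; "width": finger opening in m; "finger_force": force on a finger pad.
Only numpy, scipy, OpenCV 4.12 (cv2) and the standard library are available. Lean on these libraries where they do the work, as an engineer would, in place of code of your own. Each camera call takes 0.05 s, during which the arm holds its last target. There are 200 camera calls.

## Working session

There is one attempt and no reset: what is moved stays moved. The work goes in short steps, Python scripts to look and compute and a tool call to move; the robot and the scene stay as the last step left them, time stands still between calls to the robot, and variables do not carry over. Pictures are saved under pics/ and viewed, at most 14 in all, crops included, and the job is handed in when it is done.

Besides the shell and the picture viewer there is one more tool, called after "Emit:" as a command line: name --argument value ..., lists and objects as JSON in quotes. arm_command: Moves the arm, as the interface text tells. Its arguments: {"type":"object","properties":{"series":{"type":"array","items":{"type":"array"}},"force":{"type":"number"}},"required":["series"]}

```bash
ls; mkdir -p pics
python3 - <<'E'
from bench import env
import cv2,numpy as np
s=env.state();print({k:np.round(v,3).tolist() for k,v in s.items()})
for n in ["scene","top","wrist"]:
    m=env.camera_model(n);im=env.camera(n);cv2.imwrite(f"pics/{n}0.png",im[:,:,::-1]);print(n,m)
E
```

```text
pics
{'clock': 0.0, 'joint_positions': [1.437, 0.502, -0.427, 1.551, 0.221, 1.138, -0.21], 'dq': [-0.001, -0.0, -0.0, 0.0, -0.0, 0.0, -0.002], 'joint_torque': [-0.0, -56.659, -5.816, -27.911, -0.069, 0.031, 0.0], 'position': [0.251, -0.599, 0.226], 'eef_rot': [0.98, 0.197, -0.0, -0.001], 'wrist_force': [0.285, -0.644, 0.242], 'torque': [0.015, 0.059, -0.032], 'finger_force': 0.0, 'width': 0.092}
scene {'fx': 459.92781452296356, 'fy': 459.92781452296356, 'cx': 283.1930969343756, 'cy': 209.25010713615947, 'k1': -0.11169324156187002, 'origin': array([ 1.08290978, -0.3413645 ,  0.80389244]), 'orientation': array([0.32704116, 0.16103063, 0.40998405, 0.83607792])}
top {'fx': 405.90022145130945, 'fy': 405.90022145130945, 'cx': 275.3100051262572, 'cy': 209.65839617664423, 'k1': 0.030490115288602633, 'origin': array([0.4252491 , 0.10192205, 0.88906156]), 'orientation': array([ 0.03935456, -0.06663483, -0.69842094,  0.71149084])}
wrist {'fx': 326.34730267605056, 'fy': 326.34730267605056, 'cx': 284.69694297384035, 'cy': 203.4411705110868, 'k1': 0.004525500302568255, 'origin': array([ 0.32815248, -0.56655972,  0.38348804]), 'orientation': array([-0.12713055,  0.08556033, -0.54710301,  0.82291892])}
```

View pics/top0.png

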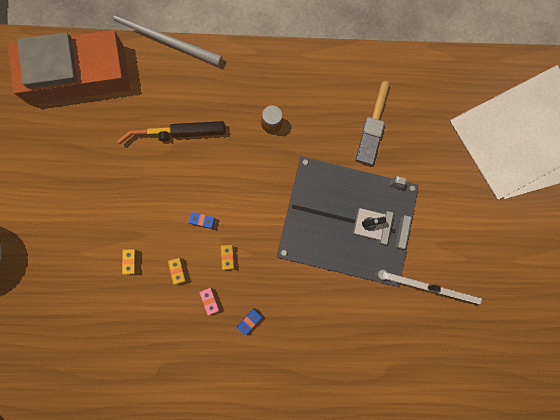

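View pics/scene0.png

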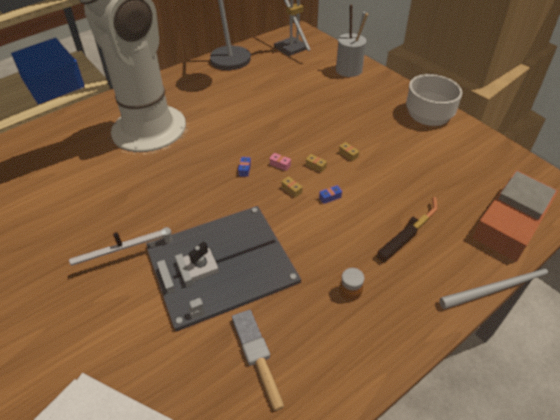

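```bash
cat > h.py <<'E'
import cv2,numpy as np
from scipy.spatial.transform import Rotation as R
from bench import env
def shot(n,f=None):
    m=env.camera_model(n);im=env.camera(n)
    if f:cv2.imwrite(f"pics/{f}.png",im[:,:,::-1])
    return m,im
def rays(m,p):
    p=np.atleast_2d(p).astype(float);d=(p-[m['cx'],m['cy']])/[m['fx'],m['fy']];u=d.copy()
    for _ in range(20):u=d/(1+m['k1']*(u**2).sum(1,keepdims=True))
    v=np.c_[u[:,0],-u[:,1],-np.ones(len(u))]
    return R.from_quat(m['orientation']).apply(v)
def onz(m,p,z):
    v=rays(m,p);o=m['origin'];return o+v*((z-o[2])/v[:,2:])
def proj(m,P):
    c=R.from_quat(m['orientation']).inv().apply(np.atleast_2d(P)-m['origin'])
    u=np.c_[c[:,0],-c[:,1]]/-c[:,2:];u=u*(1+m['k1']*(u**2).sum(1,keepdims=True))
    return u*[m['fx'],m['fy']]+[m['cx'],m['cy']]
def tri(m1,p1,m2,p2):
    A=[];b=[]
    for m,p in((m1,p1),(m2,p2)):
        v=rays(m,p)[0];v/=np.linalg.norm(v);M=np.eye(3)-np.outer(v,v);A.append(M);b.append(M@m['origin'])
    return np.linalg.lstsq(np.vstack(A),np.hstack(b),rcond=None)[0]
def hsv(im):return cv2.cvtColor(im,cv2.COLOR_RGB2HSV)
def cnts(mask,amin):
    c,_=cv2.findContours(mask.astype(np.uint8),cv2.RETR_EXTERNAL,cv2.CHAIN_APPROX_NONE)
    return [x for x in c if cv2.contourArea(x)>=amin]
def rect(m,c,z):
    """min area rect of contour on plane z: centre, (long,short), angle of long axis"""
    P=onz(m,c.reshape(-1,2),z)[:,:2]
    (x,y),(w,h),a=cv2.minAreaRect((P*1000).astype(np.float32))
    if w<h:w,h,a=h,w,a+90
    return np.array([x,y])/1000,(w,h),(a+90)%180-90
E
python3 - <<'E'
from h import *
for n in("top","scene"):
    im=cv2.imread(f"pics/{n}0.png")[:,:,::-1];H=hsv(im);m=env.camera_model(n)
    for p in ([(128,255),(177,264),(227,250),(300,70),(202,221),(320,180),(128,262)] if n=="top" else [(316,160),(349,149),(292,184),(200,225)]):print(n,p,H[p[1],p[0]],im[p[1],p[0]])
im=cv2.imread("pics/top0.png")
cv2.imwrite("pics/topcrop.png",cv2.resize(np.hstack([im[200:300,110:250],im[150:310,270:490][30:130]]),None,fx=2.2,fy=2.2,interpolation=cv2.INTER_CUBIC))
im=cv2.imread("pics/scene0.png")
E
```

```text
top (128, 255) [117  25 101] [ 91  92 101]
top (177, 264) [ 19 177 179] [179 134  55]
top (227, 250) [120  20  88] [81 81 88]
top (300, 70) [ 14 166 140] [140  91  49]
top (202, 221) [ 10 179 228] [228 123  68]
top (320, 180) [10 18 85] [85 81 79]
top (128, 262) [ 12 176 230] [230 134  71]
scene (316, 160) [ 12 149 182] [182 118  76]
scene (349, 149) [ 13 147 181] [181 121  77]
scene (292, 184) [ 12 150 180] [180 117  74]
scene (200, 225) [ 13  66 100] [100  85  74]
```

View pics/topcrop.png

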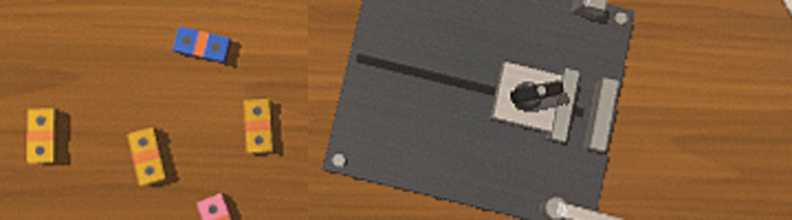

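The three yellow brass bars at top-view pixels (128,262), (177,271) and (227,258) are the blanks. The blue bars (202,220) and (250,321) and the pink bar (209,301) are look-alikes, so I exclude them. The crop confirms this: only those three are brass with two holes and a band. The jig shows the fence at (404,232), the jaw at (387,228), the knob at about (374,224), the hinge at (382,275) and the peg at (434,288).

```bash
cat >> h.py <<'E'
def blanks(n,im,roi=None):
    H=hsv(im).astype(int);k=((H[...,0]>=7)&(H[...,0]<=28)&(H[...,1]>125)&(H[...,2]>165)).astype(np.uint8)
    k=cv2.morphologyEx(k,cv2.MORPH_CLOSE,np.ones((5,5)))
    return cnts(k,60)
E
python3 - <<'E'
from h import *
I={n:(env.camera_model(n),cv2.imread(f"pics/{n}0.png")[:,:,::-1]) for n in("top","scene")}
for n,(m,im) in I.items():
    for c in blanks(n,im):
        if cv2.contourArea(c)>900:continue
        r=rect(m,c,.022);
        if n=="top":print(n,c.reshape(-1,2).mean(0).round(1),*[np.round(x,4) for x in r])
        else:
            print(n,c.reshape(-1,2).mean(0).round(1),*[np.round(x,4) for x in r])
m,im=I["top"];H=hsv(im)
k=((H[...,1]<60)&(H[...,2]<130)).astype(np.uint8);k[:150]=0;k[300:]=0;k[:,:270]=0;k[:,425:]=0
k=cv2.morphologyEx(cv2.morphologyEx(k,cv2.MORPH_CLOSE,np.ones((9,9))),cv2.MORPH_OPEN,np.ones((9,9)))
c=max(cnts(k,500),key=cv2.contourArea);print("plate",rect(m,c,.015))
cv2.imwrite("pics/mask.png",k*255)
mt,ms=I["top"][0],I["scene"][0]
# knob disc/cap highlights and peg by hand pixels across two views
E
```

```text
top [175.8 270.5] [0.4237 0.2756] [50.4413 25.0318] 16.0776
top [127.6 261.2] [0.4414 0.3757] [51.9973 22.4831] 3.9852
top [226.6 256.5] [0.4546 0.1705] [50.5934 24.5712] 7.2693
top [234.8 217.3] [0.5369 0.154 ] [207.4855  30.1685] -88.7744
top [144.  131.8] [0.7208 0.3618] [114.2535  18.3507] -77.295
top [379.8  99.9] [ 0.8153 -0.1642] [92.8759 15.1352] -15.61
top [15.7 67.6] [0.8564 0.6436] [110.2473  30.3712] 18.6822
scene [428.8 211.7] [0.7253 0.3629] [109.3876  17.3082] -73.985
scene [291.6 182.6] [0.4544 0.1701] [42.9908 20.3938] 7.8424
plate (array([ 0.56413251, -0.09678122]), (283.4267578125, 270.5467529296875), -12.237342834472656)
```

Run:
```python
from h import *
m=env.camera_model("top")
for n,p,z in[("bolts",[(305,162),(412,188),(284,253)],.015),("fence/jaw tops",[(404,232),(387,228)],.037),("knob",[(374,223)],.08),("hinge",[(382,275)],.048),("peg",[(434,288)],.086)]:print(n,onz(m,p,z).round(4).tolist())
w=env.camera_model("wrist");print(-R.from_quat(w['orientation']).as_matrix()[:,2], R.from_quat(w['orientation']).as_matrix()[:,0])
print(R.from_quat(env.state()['eef_rot']).as_matrix().round(3))
```

```text
bolts [[0.6664, 0.0047, 0.015], [0.6129, -0.2337, 0.015], [0.4641, 0.049, 0.015]]
fence/jaw tops [[0.5123, -0.2047, 0.037], [0.5201, -0.1686, 0.037]]
knob [[0.5249, -0.1287, 0.08]]
hinge [[0.4212, -0.152, 0.048]]
peg [[0.3981, -0.2426, 0.086]]
[-0.27983076 -0.11583593 -0.95303556] [ 0.38671226 -0.92219927 -0.00145868]
[[ 0.922  0.387 -0.001]
 [ 0.387 -0.922  0.001]
 [ 0.    -0.002 -1.   ]]
```

View pics/wrist0.png

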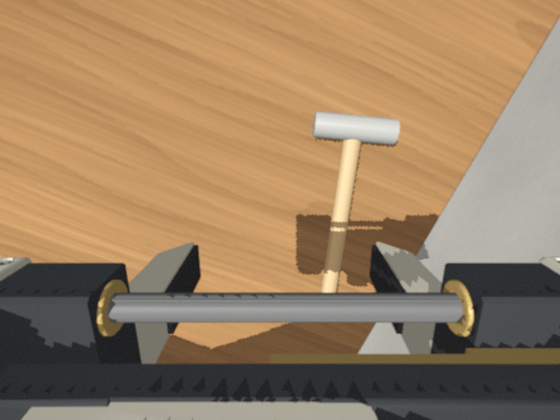

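The wrist view shows only a hammer and the fingers. The camera's up direction is tool +x. Next I move over the jig.

Emit:
arm_command --series '[[[0.45, 0.77, 0.12], [0, 0, 0.4], 1], [[0.45, 0.77, 0.12], [0, 0, 0.4], 1], [[0.45, 0.77, 0.12], [0, 0, 0.4], 1], [[0.45, 0.77, 0.12], [0, 0, 0.4], 1], [[0.45, 0.77, 0.12], [0, 0, 0.4], 1], [[0.45, 0.77, 0.12], [0, 0, 0.4], 1]]'

```text
clock: 0.65
position: [0.345, -0.441, 0.2517]
eef_rot: [0.936, 0.352, 0.001, 0.0]
wrist_force: [0.5, 0.1, 0.6]
width: 0.0919
finger_force: 0.0
```

Emit:
arm_command --series '[[[0.45, 0.77, 0.12], [0, 0, 0.4], 1], [[0.45, 0.77, 0.12], [0, 0, 0.4], 1], [[0.45, 0.77, 0.12], [0, 0, 0.4], 1], [[0.45, 0.77, 0.12], [0, 0, 0.4], 1], [[0.45, 0.77, 0.12], [0, 0, 0.4], 1], [[0.45, 0.77, 0.12], [0, 0, 0.4], 1]]'

```text
clock: 1.15
position: [0.4338, -0.288, 0.2756]
eef_rot: [0.87, 0.493, 0.001, 0.0]
wrist_force: [0.9, -0.0, 0.9]
width: 0.0917
finger_force: 0.0
```

Emit:
arm_command --series '[[[0.45, 0.77, 0.12], [0, 0, 0.4], 1], [[0.45, 0.77, 0.12], [0, 0, 0.4], 1], [[0.45, 0.77, 0.12], [0, 0, 0.4], 1], [[0.45, 0.77, 0.12], [0, 0, 0.4], 1], [[0.45, 0.77, 0.12], [0, 0, 0.4], 1], [[0.45, 0.77, 0.12], [0, 0, 0.4], 1], [[0.45, 0.77, 0.12], [0, 0, 0.4], 1], [[0.45, 0.77, 0.12], [0, 0, 0.4], 1], [[0.45, 0.77, 0.12], [0, 0, 0.4], 1]]'

```text
clock: 1.9
position: [0.5201, -0.1405, 0.298]
eef_rot: [0.785, 0.619, -0.001, -0.0]
wrist_force: [-0.2, -0.6, -0.6]
width: 0.092
finger_force: 0.0
```

Run:
```python
from h import *
m,im=shot("wrist","w1");print(m)
s=env.state();print(s['joint_positions'].round(2) if hasattr(s['joint_positions'],'round') else s['joint_positions'],R.from_quat(s['eef_rot']).as_matrix().round(3))
```

```text
{'fx': 326.34730267605056, 'fy': 326.34730267605056, 'cx': 284.69694297384035, 'cy': 203.4411705110868, 'k1': 0.004525500302568255, 'origin': array([ 0.54082901, -0.05955792,  0.45559899]), 'orientation': array([-0.15258015,  0.01879722, -0.11606676,  0.98127186])}
[ 0.91  0.3  -0.85  1.73  0.24  1.22 -0.24] [[ 0.233  0.972 -0.001]
 [ 0.972 -0.233 -0.001]
 [-0.001 -0.001 -1.   ]]
```

View pics/w1.png

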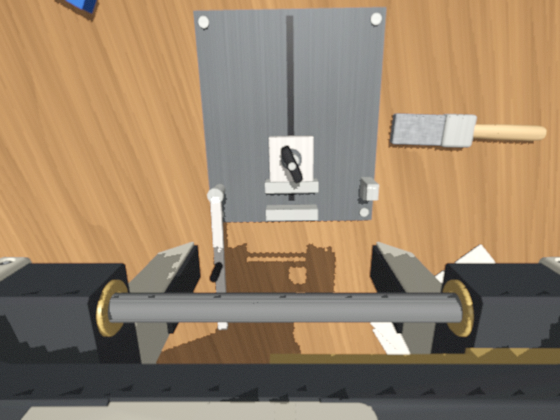

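The wrist view shows the bolts at (204,22), (376,18) and (364,212). The slot runs along column 290, with the knob bar at about (292,164), the jaw top at (291,187) and the fence top at (292,212). The hinge is at (215,194) and the peg at (217,271). Next I measure the jig frame and the knob.

Run:
```python
from h import *
im=cv2.imread("pics/w1.png")[:,:,::-1];m=env.camera_model("wrist");H=hsv(im).astype(int);V=H[...,2]
# slot: darkest pixel weighted centroid per row
pts=[]
for r in range(30,125,3):
    w=np.clip(75-V[r,280:302],0,None).astype(float)
    if w.sum()>20:pts.append(((w*np.arange(280,302)).sum()/w.sum(),r))
P=onz(m,pts,.015)[:,:2]
vx,vy,x0,y0=cv2.fitLine((P*1000).astype(np.float32),cv2.DIST_HUBER,0,.01,.01).ravel()
if vy<0:vx,vy=-vx,-vy
print("slot pts",len(pts),"dir",vx,vy,"theta",np.degrees(np.arctan2(-vx,vy)),"pt",x0/1000,y0/1000)
# bolts
for (c,r) in[(204,22),(376,18),(364,212)]:
    w=np.clip(V[r-8:r+9,c-8:c+9]-150,0,None).astype(float);yy,xx=np.mgrid[r-8:r+9,c-8:c+9];p=((w*xx).sum()/w.sum(),(w*yy).sum()/w.sum());print("bolt",np.round(p,1),onz(m,p,.015).round(4))
# plate corners by mask
k=((H[...,1]<75)&(V<125)).astype(np.uint8);k[:,:190]=0;k[:,392:]=0;k[228:]=0
k=cv2.morphologyEx(k,cv2.MORPH_CLOSE,np.ones((25,25)));c=max(cnts(k,500),key=cv2.contourArea);print("plate",rect(m,c,.015))
cv2.imwrite("pics/w1c.png",cv2.resize(im[125:290,195:385][:,:,::-1],None,fx=3.6,fy=3.6,interpolation=cv2.INTER_CUBIC))
```

```text
slot pts 1 dir 0.39557734 0.91843265 theta -23.301987 pt 0.5409677 -0.08958486
bolt [203.1  21.3] [[0.4657 0.0506 0.015 ]]
bolt [375.8  18.1] [[0.6682 0.0055 0.015 ]]
bolt [365.2 212.7] [[ 0.6163 -0.2359  0.015 ]]
plate (array([ 0.55554865, -0.08547475]), (228.7709503173828, 68.18984985351562), 68.77596282958984)
```

View pics/w1c.png

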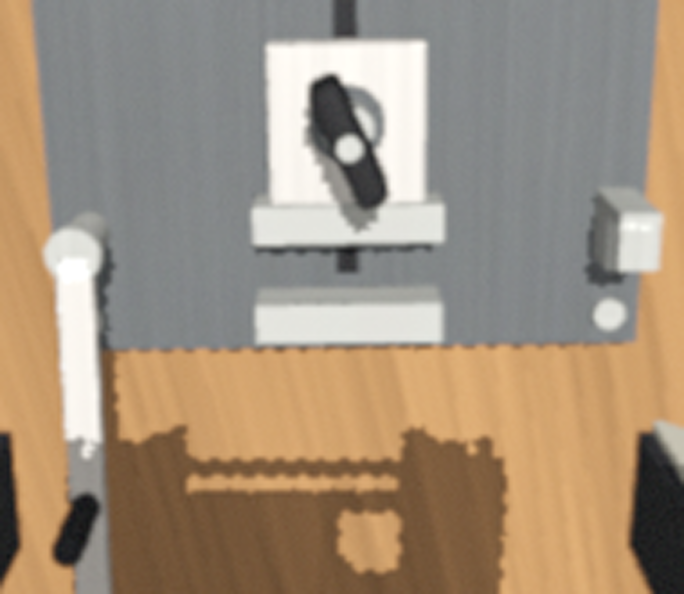

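```bash
cat >> h.py <<'E'
TH=np.radians(-12.35);C=np.array([.540,-.0925])
JX=np.array([np.cos(TH),np.sin(TH)]);JY=np.array([-np.sin(TH),np.cos(TH)])
def tojig(p):
    d=np.atleast_2d(p)[:,:2]-C;return np.c_[d@JX,d@JY]
def fromjig(x,y):return C+x*JX+y*JY
E
python3 - <<'E'
from h import *
m=env.camera_model("wrist");mt=env.camera_model("top")
q=lambda x,y:(x/3.6+195,y/3.6+125)
for n,p,z in[("fence foot",q(349,288),.015),("fence top edge L",q(256,300),.037),("fence top edge R",q(442,300),.037),("fence top rear",q(349,345),.037),("jaw top in edge L",q(251,245),.037),("jaw top in R",q(444,245),.037),("knob scr",q(349,148),.0805),("knob end1",q(325,78),.0805),("knob end2",q(373,206),.0805),("hinge",q(72,250),.05),("peg top",q(68,556),.086),("catch",q(640,243),.045)]:
    w=onz(m,p,z);print(n,w[0].round(4),(tojig(w)*1000).round(1))
    if n in("knob scr","peg top","hinge"):print("   seen in top at",proj(mt,w).round(1))
print("tri knob",tri(m,q(349,148),mt,(374,223)),"peg",tri(m,q(68,556),mt,(435,288.5)))
E
```

```text
fence foot [ 0.5171 -0.2003  0.015 ] [[   0.7 -110.2]]
fence top edge L [ 0.4832 -0.1898  0.037 ] [[ -34.7 -107.2]]
fence top edge R [ 0.5512 -0.206   0.037 ] [[  35.2 -108.5]]
fence top rear [ 0.5131 -0.2155  0.037 ] [[   0.  -125.9]]
jaw top in edge L [ 0.4867 -0.1685  0.037 ] [[-35.8 -85.6]]
jaw top in R [ 0.5563 -0.1852  0.037 ] [[ 35.7 -87. ]]
knob scr [ 0.5314 -0.133   0.0805] [[  0.2 -41.4]]
   seen in top at [[376.1 219.8]]
knob end1 [ 0.5291 -0.1093  0.0805] [[ -7.1 -18.7]]
knob end2 [ 0.5347 -0.1536  0.0805] [[  7.9 -60.8]]
hinge [ 0.4254 -0.152   0.05  ] [[-99.2 -82.6]]
   seen in top at [[382.2 272.9]]
peg top [ 0.4006 -0.2521  0.086 ] [[-102.  -185.7]]
   seen in top at [[438.7 286.8]]
catch [ 0.6253 -0.1986  0.045 ] [[106.  -85.4]]
tri knob [ 0.53035756 -0.14173932  0.03493077] peg [ 0.39774571 -0.25147346  0.07930491]
```

Emit:
arm_command --series '[[[0.055, 0.035, -0.2], [0, 0, 0.16], 1], [[0.055, 0.035, -0.4], [0, 0, 0.31], 1], [[0.055, 0.035, -0.6], [0, 0, 0.467], 1], [[0.055, 0.035, -0.75], [0, 0, 0.467], 1], [[0.055, 0.035, -0.75], [0, 0, 0.467], 1], [[0.055, 0.035, -0.75], [0, 0, 0.467], 1], [[0.055, 0.035, -0.75], [0, 0, 0.467], 1]]'

```text
clock: 2.53
position: [0.5334, -0.1312, 0.1504]
eef_rot: [0.658, 0.753, 0.001, 0.001]
wrist_force: [0.3, -0.1, 1.0]
width: 0.0922
finger_force: 0.0
```

Run:
```python
from h import *
m,im=shot("wrist","w2")
H=hsv(im).astype(int)
M=R.from_quat(env.state()['eef_rot']).as_matrix();print(env.state()['position'],np.degrees(np.arctan2(M[1,1],M[0,1])))
print(proj(m,[[.531,-.1335,.0805],[.531,-.1335,.05]]))
# white screw centre
```

```text
[ 0.53397872 -0.1311727   0.15109412] 7.670091629707486
[[279.24282    219.53614278]
 [279.75670576 206.69568061]]
```

View pics/w2.png

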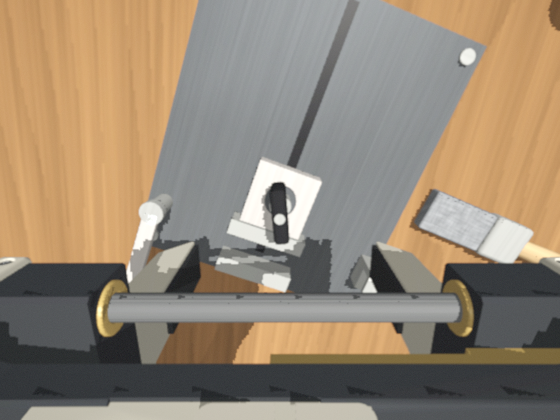

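The knob screw is seen at (280,219) and was predicted at (279,219.5), so the knob's height and place agree across the two views. Next I grip it.

Emit:
arm_command --series '[[[-0.012, -0.012, -0.2], [0, 0, 0], 1], [[-0.012, -0.012, -0.4], [0, 0, 0], 1], [[-0.012, -0.012, -0.51], [0, 0, 0], 1], [[-0.012, -0.012, -0.51], [0, 0, 0], 1], [[-0.012, -0.012, -0.51], [0, 0, 0], 1]]'

```text
clock: 3.0
position: [0.5308, -0.1331, 0.0481]
eef_rot: [0.658, 0.753, 0.0, 0.001]
wrist_force: [0.5, 0.8, 0.3]
width: 0.0916
finger_force: 0.0
```

Emit:
arm_command --series '[[[0, 0, 0], [0, 0, 0], 0.05], [[0, 0, 0], [0, 0, 0], 0.05], [[0, 0, 0], [0, 0, 0], 0.05], [[0, 0, 0], [0, 0, 0], 0.05], [[0, 0, 0], [0, 0, 0], 0.05], [[0, 0, 0], [0, 0, 0], 0.05], [[0, 0, 0], [0, 0, 0], 0.05], [[0, 0, 0], [0, 0, 0], 0.05], [[0, 0, 0], [0, 0, 0], 0.05], [[0, 0, 0], [0, 0, 0], 0.05]]' --force 50

```text
clock: 3.83
position: [0.5298, -0.1328, 0.0466]
eef_rot: [0.658, 0.753, 0.0, -0.0]
wrist_force: [-0.4, 0.0, -0.8]
width: 0.0298
finger_force: 0.0
```

Emit:
arm_command --series '[[[0, 0, 0], [0, 0, 0], 0.05], [[0, 0, 0], [0, 0, 0], 0.05], [[0, 0, 0], [0, 0, 0], 0.05], [[0, 0, 0], [0, 0, 0], 0.05], [[0, 0, 0], [0, 0, 0], 0.05], [[0, 0, 0], [0, 0, 0], 0.05], [[0, 0, 0], [0, 0, 0], 0.05]]'

```text
clock: 4.42
position: [0.5297, -0.1328, 0.0467]
eef_rot: [0.658, 0.753, -0.0, -0.0]
wrist_force: [0.4, -0.3, -0.5]
width: 0.0149
finger_force: 50.0
```

Emit:
arm_command --series '[[[0, 0, 0], [0, 0, 0.12], 0.05], [[0, 0, 0], [0, 0, 0.24], 0.05], [[0, 0, 0], [0, 0, 0.36], 0.05], [[0, 0, 0], [0, 0, 0.48], 0.05], [[0, 0, 0], [0, 0, 0.6], 0.05], [[0, 0, 0], [0, 0, 0.7], 0.05], [[0, 0, 0], [0, 0, 0.8], 0.05], [[0, 0, 0], [0, 0, 0.9], 0.05], [[0, 0, 0], [0, 0, 0.9], 0.05], [[0, 0, 0], [0, 0, 0.9], 0.05]]'

```text
clock: 5.25
position: [0.5292, -0.133, 0.0464]
eef_rot: [0.358, 0.934, -0.0, -0.001]
wrist_force: [-2.2, -0.1, -1.9]
width: 0.0152
finger_force: 50.0
```

Emit:
arm_command --series '[[[0, 0, 0], [0, 0, 0.12], 0.05], [[0, 0, 0], [0, 0, 0.24], 0.05], [[0, 0, 0], [0, 0, 0.36], 0.05], [[0, 0, 0], [0, 0, 0.48], 0.05], [[0, 0, 0], [0, 0, 0.6], 0.05], [[0, 0, 0], [0, 0, 0.7], 0.05], [[0, 0, 0], [0, 0, 0.8], 0.05], [[0, 0, 0], [0, 0, 0.9], 0.05], [[0, 0, 0], [0, 0, 0.9], 0.05], [[0, 0, 0], [0, 0, 0.9], 0.05]]'

```text
clock: 6.08
position: [0.529, -0.1335, 0.0464]
eef_rot: [0.013, 1.0, -0.0, -0.001]
wrist_force: [-2.4, -1.6, -0.3]
width: 0.015
finger_force: 50.0
```

Emit:
arm_command --series '[[[0.005, 0.025, 0], [0, 0, 0], 0.05], [[0.011, 0.05, 0], [0, 0, 0], 0.05], [[0.011, 0.05, 0], [0, 0, 0], 0.05]]'

```text
clock: 6.33
position: [0.5317, -0.1215, 0.0465]
eef_rot: [0.011, 1.0, 0.0, -0.0]
wrist_force: [-2.6, 0.3, -3.4]
width: 0.0147
finger_force: 50.0
```

Emit:
arm_command --series '[[[0.018, 0.08, 0], [0, 0, 0], 0.05], [[0.036, 0.16, 0], [0, 0, 0], 0.05], [[0.053, 0.24, 0], [0, 0, 0], 0.05], [[0.07, 0.32, 0], [0, 0, 0], 0.05], [[0.088, 0.4, 0], [0, 0, 0], 0.05], [[0.098, 0.45, 0], [0, 0, 0], 0.05], [[0.098, 0.45, 0], [0, 0, 0], 0.05], [[0.098, 0.45, 0], [0, 0, 0], 0.05]]'

```text
clock: 7.0
position: [0.5518, -0.0312, 0.0465]
eef_rot: [0.01, 1.0, 0.001, 0.0]
wrist_force: [-0.4, 1.6, -6.3]
width: 0.0145
finger_force: 50.0
```

Emit:
arm_command --series '[[[0, 0, 0], [0, 0, 0], 0.5], [[0, 0, 0], [0, 0, 0], 0.5], [[0, 0, 0], [0, 0, 0], 0.5], [[0, 0, 0], [0, 0, 0], 0.5], [[0, 0, 0], [0, 0, 0], 0.5], [[0, 0, 0], [0, 0, 0], 0.5], [[0, 0, 0], [0, 0, 0], 0.5]]'

```text
clock: 7.58
position: [0.5518, -0.0332, 0.0469]
eef_rot: [0.011, 1.0, -0.0, 0.0]
wrist_force: [0.1, -0.7, -0.3]
width: 0.0458
finger_force: 0.0
```

Emit:
arm_command --series '[[[0, 0, 0.2], [0, 0, 0], 1], [[0, 0, 0.4], [0, 0, 0], 1], [[0, 0, 0.6], [0, 0, 0], 1], [[0, 0, 0.8], [0, 0, 0], 1], [[0, 0, 0.9], [0, 0, 0], 1], [[0, 0, 0.9], [0, 0, 0], 1], [[0, 0, 0.9], [0, 0, 0], 1]]'

```text
clock: 8.17
position: [0.5523, -0.0331, 0.2278]
eef_rot: [0.011, 1.0, -0.001, 0.001]
wrist_force: [-0.4, -0.6, -0.3]
width: 0.0881
finger_force: 0.0
```

Run:
```python
from h import *
m,im=shot("top","t1")
for c in blanks("top",im):
    if cv2.contourArea(c)<400:
        r=rect(m,c,.022);print(c.reshape(-1,2).mean(0).round(1),*[np.round(x,4) for x in r])
s=env.state();print(s['position'],s['clock'],np.round(s['joint_positions'],2))
print((tojig([[.551+.0003,-.0335]])))
```

```text
[176. 269.] [0.4239 0.2777] [51.8074 40.4075] 0.1671
[115.5 256.2] [0.4488 0.4137] [111.0621  55.8141] 80.2097
[225.2 253.9] [0.4596 0.1742] [88.0955 57.7972] 55.3826
[432.6 223.7] [ 0.5314 -0.2743] [90.4251 20.6777] 71.3468
[191.9 171.4] [0.6366 0.2504] [126.9559  11.1164] -88.4939
[146.2 131.3] [0.7216 0.3566] [125.3887  21.9369] -74.8403
[ 0.55137818 -0.03336644  0.22641192] 8.2167 [ 0.91  0.6  -1.24  1.78  0.61  1.21  1.04]
[[-0.00158058  0.06005158]]
```

Emit:
arm_command --series '[[[-0.05, 0.15, 0.1], [0, 0, -0.15], 1], [[-0.1, 0.3, 0.175], [0, 0, -0.3], 1], [[-0.28, 0.58, 0.175], [0, 0, -0.45], 1], [[-0.28, 0.58, 0.175], [0, 0, -0.6], 1], [[-0.28, 0.58, 0.175], [0, 0, -0.75], 1], [[-0.28, 0.58, 0.175], [0, 0, -0.87], 1], [[-0.28, 0.58, 0.175], [0, 0, -0.87], 1]]'

```text
clock: 8.8
position: [0.4945, 0.083, 0.2604]
eef_rot: [0.346, 0.938, -0.001, -0.001]
wrist_force: [1.1, -0.3, -0.1]
width: 0.0919
finger_force: 0.0
```

Emit:
arm_command --series '[[[-0.05, 0.15, 0.1], [0, 0, -0.15], 1], [[-0.1, 0.3, 0.175], [0, 0, -0.3], 1], [[-0.28, 0.58, 0.175], [0, 0, -0.45], 1], [[-0.28, 0.58, 0.175], [0, 0, -0.6], 1], [[-0.28, 0.58, 0.175], [0, 0, -0.75], 1], [[-0.28, 0.58, 0.175], [0, 0, -0.87], 1], [[-0.28, 0.58, 0.175], [0, 0, -0.87], 1], [[-0.28, 0.58, 0.175], [0, 0, -0.87], 1], [[-0.28, 0.58, 0.175], [0, 0, -0.87], 1]]'

```text
clock: 9.55
position: [0.4396, 0.1984, 0.296]
eef_rot: [0.639, 0.77, -0.0, -0.001]
wrist_force: [0.1, -0.2, -0.1]
width: 0.0917
finger_force: 0.0
```

Run:
```python
from h import *
s=env.state();print(s['position'],np.round(s['joint_positions'],2))
m,im=shot("wrist","w3");H=hsv(im)
for P in [(.4237,.2756,.022),(.4414,.3757,.022),(.4546,.1705,.022)]:
    u,v=proj(m,P)[0].round().astype(int);print(u,v,[H[v+b,u+a].tolist() for a,b in((0,0),(6,0),(-6,0),(12,0),(0,12),(30,0))])
```

```text
[0.43961877 0.19843947 0.29600709] [ 0.49  0.23 -1.1   1.86  0.22  1.19 -0.5 ]
283 103 [[12, 111, 250], [22, 113, 245], [22, 113, 246], [103, 12, 144], [12, 133, 169], [16, 123, 205]]
313 18 [[15, 96, 255], [22, 99, 255], [23, 101, 255], [20, 82, 230], [14, 99, 255], [16, 126, 202]]
291 187 [[12, 115, 244], [22, 117, 231], [21, 111, 225], [19, 24, 146], [16, 123, 207], [16, 124, 198]]
```

View pics/w3.png

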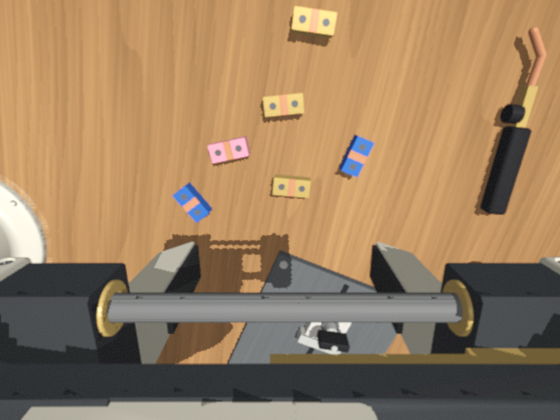

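The wrist view shows three brass bars at (314,21), (283,105) and (291,188). The pink and blue decoys at (228,150), (192,202) and (357,156) are left out.

```bash
cat >> h.py <<'E'
def wb(m,im,z=.022,amin=150):
    H=hsv(im).astype(int);k=((H[...,0]>=19)&(H[...,0]<=27)&(H[...,1]>75)&(H[...,2]>150)).astype(np.uint8)
    k[250:]=0
    k=cv2.morphologyEx(k,cv2.MORPH_CLOSE,np.ones((11,11)));k=cv2.morphologyEx(k,cv2.MORPH_OPEN,np.ones((5,5)))
    out=[]
    for c in cnts(k,amin):
        q=rect(m,c,z)
        if 40<q[1][0]<62 and 18<q[1][1]<36:
            M=cv2.moments(c);p=(M['m10']/M['m00'],M['m01']/M['m00']);out.append((p,q))
    return out
E
python3 - <<'E'
from h import *
im=cv2.imread("pics/w3.png")[:,:,::-1];m=env.camera_model("wrist");mt=env.camera_model("top")
T=[(177,271),(128,262),(227,258)]
for p,q in wb(m,im):
    pt=min(T,key=lambda t:np.linalg.norm(onz(mt,t,.022)[0,:2]-q[0]))
    print(np.round(p,1),q[0].round(4),np.round(q[1],1),round(q[2],1),"tri",tri(m,p,mt,pt).round(4))
E
```

```text
[291.1 185.9] [0.4547 0.1716] [51.5 29.3] 5.7 tri [0.4531 0.1704 0.0174]
[283.1 104.5] [0.4245 0.2739] [51.4 25.5] 16.0 tri [0.4235 0.2741 0.0157]
[313.7  20.2] [0.4427 0.3738] [51.8 25.8] 3.1 tri [0.4409 0.3715 0.0325]
```

Emit:
arm_command --series '[[[0.075, -0.137, -0.2], [0, 0, -0.09], 1], [[0.075, -0.137, -0.4], [0, 0, -0.09], 1], [[0.075, -0.137, -0.6], [0, 0, -0.09], 1], [[0.075, -0.137, -0.8], [0, 0, -0.09], 1], [[0.075, -0.137, -0.8], [0, 0, -0.09], 1], [[0.075, -0.137, -0.8], [0, 0, -0.09], 1]]'

```text
clock: 10.1
position: [0.4527, 0.1712, 0.1351]
eef_rot: [0.666, 0.746, -0.002, -0.002]
wrist_force: [0.3, 0.6, 0.7]
width: 0.0921
finger_force: 0.0
```

Emit:
arm_command --series '[[[0, 0, -0.2], [0, 0, 0], 1], [[0, 0, -0.4], [0, 0, 0], 1], [[0, 0, -0.55], [0, 0, 0], 1], [[0, 0, -0.65], [0, 0, 0], 1], [[0, 0, -0.65], [0, 0, 0], 1], [[0, 0, -0.65], [0, 0, 0], 1]]'

```text
clock: 10.6
position: [0.4564, 0.1726, 0.0086]
eef_rot: [0.666, 0.746, 0.001, 0.0]
wrist_force: [0.2, 1.5, 1.5]
width: 0.0921
finger_force: 0.0
```

Emit:
arm_command --series '[[[0, 0, 0], [0, 0, 0], 0.45], [[0, 0, 0], [0, 0, 0], 0.45], [[0, 0, 0], [0, 0, 0], 0.45], [[0, 0, 0], [0, 0, 0], 0.45], [[0, 0, 0], [0, 0, 0], 0.45], [[0, 0, 0], [0, 0, 0], 0.45], [[0, 0, 0], [0, 0, 0], 0.45], [[0, 0, 0], [0, 0, 0], 0.45], [[0, 0, 0], [0, 0, 0], 0.45]]' --force 40

```text
clock: 11.35
position: [0.4545, 0.1716, 0.0069]
eef_rot: [0.667, 0.745, -0.0, 0.0]
wrist_force: [-0.6, -1.0, 4.7]
width: 0.0492
finger_force: 40.0
```

Emit:
arm_command --series '[[[0, 0, 0.1], [0, 0, 0], 0.45], [[0, 0, 0.25], [0, 0, 0], 0.45], [[0, 0, 0.4], [0, 0, 0], 0.45], [[0, 0, 0.55], [0, 0, 0], 0.45], [[0, 0, 0.63], [0, 0, 0], 0.45], [[0, 0, 0.63], [0, 0, 0], 0.45]]'

```text
clock: 11.85
position: [0.4567, 0.1728, 0.1356]
eef_rot: [0.667, 0.745, 0.002, 0.002]
wrist_force: [1.2, 0.0, -3.0]
width: 0.05
finger_force: 40.0
```

Emit:
arm_command --series '[[[0.03, -0.15, 0], [0, 0, -0.04], 0.45], [[0.06, -0.3, 0], [0, 0, -0.08], 0.45], [[0.09, -0.45, 0], [0, 0, -0.12], 0.45], [[0.12, -0.6, 0], [0, 0, -0.16], 0.45], [[0.15, -0.75, 0], [0, 0, -0.2], 0.45], [[0.163, -0.892, 0], [0, 0, -0.207], 0.45], [[0.163, -0.892, 0], [0, 0, -0.207], 0.45]]'

```text
clock: 12.43
position: [0.4865, -0.0142, 0.1305]
eef_rot: [0.728, 0.686, -0.002, 0.0]
wrist_force: [-0.4, -0.8, -2.9]
width: 0.0497
finger_force: 40.0
```

Emit:
arm_command --series '[[[0.03, -0.15, 0], [0, 0, -0.04], 0.45], [[0.06, -0.3, 0], [0, 0, -0.08], 0.45], [[0.09, -0.45, 0], [0, 0, -0.12], 0.45], [[0.12, -0.6, 0], [0, 0, -0.16], 0.45], [[0.15, -0.75, 0], [0, 0, -0.2], 0.45], [[0.163, -0.892, 0], [0, 0, -0.207], 0.45], [[0.163, -0.892, 0], [0, 0, -0.207], 0.45], [[0.163, -0.892, 0], [0, 0, -0.207], 0.45], [[0.163, -0.892, 0], [0, 0, -0.207], 0.45]]'

```text
clock: 13.18
position: [0.5188, -0.1841, 0.1312]
eef_rot: [0.778, 0.628, -0.0, -0.001]
wrist_force: [-0.8, 1.2, -2.6]
width: 0.0495
finger_force: 40.0
```

```bash
cat > st.py <<'E'
from h import *
s=env.state();M=R.from_quat(s['eef_rot']).as_matrix()
print("t",s['clock'],"p",s['position'].round(4) if hasattr(s['position'],'round') else s['position'],"yang",np.degrees(np.arctan2(M[1,1],M[0,1])).round(2),"jig",(tojig([s['position']])*1000).round(1),"w",s['width'],np.round(s['joint_positions'],2),np.round(s['wrist_force'],1))
E
python3 st.py
```

```text
t 13.1833 p [ 0.5188 -0.1841  0.1312] yang -12.22 jig [[ -1.1 -94.1]] w 0.04950772533336333 [ 0.89  0.53 -0.77  1.88  0.45  0.92 -0.3 ] [-0.8  1.2 -2.6]
```

Emit:
arm_command --series '[[[0.005, -0.004, -0.15], [0, 0, 0], 0.45], [[0.005, -0.004, -0.3], [0, 0, 0], 0.45], [[0.005, -0.004, -0.4], [0, 0, 0], 0.45], [[0.005, -0.004, -0.48], [0, 0, 0], 0.45], [[0.005, -0.004, -0.53], [0, 0, 0], 0.45], [[0.005, -0.004, -0.545], [0, 0, 0], 0.45], [[0.005, -0.004, -0.545], [0, 0, 0], 0.45], [[0.005, -0.004, -0.545], [0, 0, 0], 0.45]]'

```text
clock: 13.85
position: [0.5216, -0.1851, 0.0244]
eef_rot: [0.778, 0.628, 0.001, 0.0]
wrist_force: [-0.1, 0.1, -2.0]
width: 0.0493
finger_force: 40.0
```

```bash
python3 st.py
```

```text
t 13.85 p [ 0.5216 -0.1851  0.0244] yang -12.15 jig [[  1.9 -94.4]] w 0.04932380738684279 [ 0.8   0.68 -0.65  1.92  0.6   0.74 -0.42] [-0.1  0.1 -2. ]
```

Emit:
arm_command --series '[[[-0.009, 0.002, -0.006], [0, 0, 0], 0.45], [[-0.009, 0.002, -0.011], [0, 0, 0], 0.45], [[-0.009, 0.002, -0.011], [0, 0, 0], 0.45], [[-0.009, 0.002, -0.011], [0, 0, 0], 0.45]]'

```text
clock: 14.18
position: [0.5192, -0.1858, 0.0219]
eef_rot: [0.778, 0.628, 0.0, 0.0]
wrist_force: [-0.1, -0.1, -1.8]
width: 0.0497
finger_force: 40.0
```

```bash
python3 st.py
```

```text
t 14.1833 p [ 0.5192 -0.1858  0.0219] yang -12.25 jig [[ -0.4 -95.6]] w 0.04965653825402649 [ 0.8   0.68 -0.65  1.92  0.6   0.74 -0.42] [-0.1 -0.1 -1.8]
```

Emit:
arm_command --series '[[[0, 0, 0], [0, 0, 0], 0.8], [[0, 0, 0], [0, 0, 0], 0.8], [[0, 0, 0], [0, 0, 0], 0.8], [[0, 0, 0], [0, 0, 0], 0.8], [[0, 0, 0], [0, 0, 0], 0.8], [[0, 0, 0], [0, 0, 0], 0.8], [[0, 0, 0.15], [0, 0, 0], 1], [[0, 0, 0.35], [0, 0, 0], 1], [[0, 0, 0.55], [0, 0, 0], 1], [[0, 0, 0.6], [0, 0, 0], 1]]'

```text
clock: 15.02
position: [0.5227, -0.1856, 0.1472]
eef_rot: [0.778, 0.628, 0.002, 0.003]
wrist_force: [1.7, -0.1, 0.5]
width: 0.0909
finger_force: 0.0
```

Emit:
arm_command --series '[[[-0.03, 0.15, 0.15], [0, 0, 0.1], 1], [[-0.06, 0.35, 0.3], [0, 0, 0.2], 1], [[-0.12, 0.55, 0.45], [0, 0, 0.3], 1], [[-0.18, 0.75, 0.6], [0, 0, 0.4], 1], [[-0.24, 0.92, 0.6], [0, 0, 0.5], 1], [[-0.24, 0.92, 0.6], [0, 0, 0.5], 1], [[-0.24, 0.92, 0.6], [0, 0, 0.5], 1]]'

```text
clock: 15.6
position: [0.4704, 0.0037, 0.2631]
eef_rot: [0.638, 0.77, 0.0, 0.001]
wrist_force: [0.2, 0.3, -0.1]
width: 0.0917
finger_force: 0.0
```

Emit:
arm_command --series '[[[-0.03, 0.15, 0.05], [0, 0, 0], 1], [[-0.06, 0.35, 0.1], [0, 0, 0], 1], [[-0.12, 0.55, 0.15], [0, 0, 0], 1], [[-0.15, 0.75, 0.15], [0, 0, 0], 1], [[-0.15, 0.92, 0.15], [0, 0, 0], 1], [[-0.15, 0.92, 0.15], [0, 0, 0], 1], [[-0.15, 0.92, 0.15], [0, 0, 0], 1], [[-0.15, 0.92, 0.15], [0, 0, 0], 1]]'

```text
clock: 16.27
position: [0.4412, 0.1813, 0.2907]
eef_rot: [0.641, 0.767, -0.001, -0.0]
wrist_force: [0.4, -0.9, 0.3]
width: 0.092
finger_force: 0.0
```

```bash
python3 st.py
python3 - <<'E'
from h import *
m,im=shot("wrist","w4")
for p,q in wb(m,im):print(np.round(p,1),q[0].round(4),np.round(q[1],1),round(q[2],1))
m,im=shot("top","t2")
E
```

```text
t 16.2667 p [0.4412 0.1813 0.2907] yang 10.21 jig [[-155.1  246.4]] w 0.09196354584725919 [ 0.57  0.24 -1.16  1.88  0.24  1.18 -0.49] [ 0.4 -0.9  0.3]
[283.9  90. ] [0.4244 0.2738] [51.7 25.5] 16.1
```

View pics/t2.png

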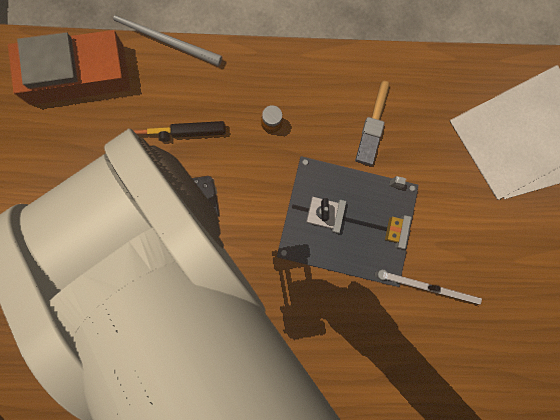

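The top view shows the first blank lying by the fence at (398,230) and the jaw back at (340,215). Next is the blank at (0.424, 0.274).

Emit:
arm_command --series '[[[-0.03, 0.18, -0.1], [0, 0, 0.13], 1], [[-0.06, 0.35, -0.2], [0, 0, 0.13], 1], [[-0.085, 0.465, -0.3], [0, 0, 0.13], 1], [[-0.085, 0.465, -0.5], [0, 0, 0.13], 1], [[-0.085, 0.465, -0.7], [0, 0, 0.13], 1], [[-0.085, 0.465, -0.8], [0, 0, 0.13], 1], [[-0.085, 0.465, -0.8], [0, 0, 0.13], 1], [[-0.085, 0.465, -0.8], [0, 0, 0.13], 1]]'

```text
clock: 17.03
position: [0.4241, 0.2739, 0.1308]
eef_rot: [0.602, 0.799, -0.001, -0.001]
wrist_force: [0.4, 1.4, 0.5]
width: 0.0917
finger_force: 0.0
```

Emit:
arm_command --series '[[[0, 0, -0.2], [0, 0, 0], 1], [[0, 0, -0.4], [0, 0, 0], 1], [[0, 0, -0.55], [0, 0, 0], 1], [[0, 0, -0.62], [0, 0, 0], 1], [[0, 0, -0.62], [0, 0, 0], 1], [[0, 0, -0.62], [0, 0, 0], 1]]'

```text
clock: 17.53
position: [0.4256, 0.2758, 0.009]
eef_rot: [0.602, 0.799, 0.001, 0.0]
wrist_force: [0.4, 0.6, 0.2]
width: 0.0913
finger_force: 0.0
```

```bash
python3 st.py
```

```text
t 17.5333 p [0.4256 0.2758 0.009 ] yang 16.02 jig [[-190.5  335.3]] w 0.09134523149753515 [ 0.    0.71 -0.79  2.03  0.78  0.72 -1.  ] [0.4 0.6 0.2]
```

Emit:
arm_command --series '[[[0, 0, 0], [0, 0, 0], 0.45], [[0, 0, 0], [0, 0, 0], 0.45], [[0, 0, 0], [0, 0, 0], 0.45], [[0, 0, 0], [0, 0, 0], 0.45], [[0, 0, 0], [0, 0, 0], 0.45], [[0, 0, 0], [0, 0, 0], 0.45], [[0, 0, 0], [0, 0, 0], 0.45], [[0, 0, 0], [0, 0, 0], 0.45], [[0, 0, 0], [0, 0, 0], 0.45]]' --force 40

```text
clock: 18.28
position: [0.424, 0.2755, 0.0077]
eef_rot: [0.601, 0.799, -0.0, 0.0]
wrist_force: [-1.3, -0.1, 4.2]
width: 0.0498
finger_force: 40.0
```

Emit:
arm_command --series '[[[0, 0, 0.1], [0, 0, 0], 0.45], [[0, 0, 0.25], [0, 0, 0], 0.45], [[0, 0, 0.4], [0, 0, 0], 0.45], [[0, 0, 0.55], [0, 0, 0], 0.45], [[0, 0, 0.63], [0, 0, 0], 0.45], [[0, 0, 0.63], [0, 0, 0], 0.45], [[0, 0, 0.63], [0, 0, 0], 0.45]]'

```text
clock: 18.87
position: [0.4245, 0.2753, 0.1336]
eef_rot: [0.601, 0.799, 0.0, 0.0]
wrist_force: [0.1, -0.1, -2.7]
width: 0.0496
finger_force: 40.0
```

```bash
python3 st.py; python3 -c "
from h import *
print(fromjig(0,-.068),fromjig(0,-.041))"
```

```text
t 18.8667 p [0.4245 0.2753 0.1336] yang 16.09 jig [[-191.5  334.5]] w 0.04957433948047571 [ 0.16  0.53 -0.99  1.98  0.55  0.93 -0.83] [ 0.1 -0.1 -2.7]
[ 0.52545596 -0.15892643] [ 0.5312308  -0.13255123]
```

Emit:
arm_command --series '[[[0.03, -0.15, 0], [0, 0, -0.05], 0.45], [[0.07, -0.3, 0], [0, 0, -0.1], 0.45], [[0.1, -0.45, 0], [0, 0, -0.15], 0.45], [[0.14, -0.6, 0], [0, 0, -0.21], 0.45], [[0.168, -0.724, 0], [0, 0, -0.21], 0.45]]'

```text
clock: 19.28
position: [0.4566, 0.1277, 0.1315]
eef_rot: [0.666, 0.746, -0.002, -0.001]
wrist_force: [0.4, -0.5, -2.0]
width: 0.0495
finger_force: 40.0
```

Emit:
arm_command --series '[[[0.03, -0.15, 0], [0, 0, -0.05], 0.45], [[0.07, -0.3, 0], [0, 0, -0.1], 0.45], [[0.1, -0.45, 0], [0, 0, -0.15], 0.45], [[0.14, -0.6, 0], [0, 0, -0.21], 0.45], [[0.168, -0.724, 0], [0, 0, -0.21], 0.45]]'

```text
clock: 19.7
position: [0.4901, -0.0169, 0.1315]
eef_rot: [0.725, 0.688, -0.001, -0.001]
wrist_force: [0.2, 0.4, -1.8]
width: 0.0495
finger_force: 40.0
```

Emit:
arm_command --series '[[[0.03, -0.15, 0], [0, 0, -0.05], 0.45], [[0.07, -0.3, 0], [0, 0, -0.1], 0.45], [[0.1, -0.45, 0], [0, 0, -0.15], 0.45], [[0.14, -0.6, 0], [0, 0, -0.21], 0.45], [[0.168, -0.724, 0], [0, 0, -0.21], 0.45], [[0.168, -0.724, 0], [0, 0, -0.21], 0.45], [[0.168, -0.724, 0], [0, 0, -0.21], 0.45], [[0.168, -0.724, 0], [0, 0, -0.21], 0.45]]'

```text
clock: 20.37
position: [0.5235, -0.1579, 0.1317]
eef_rot: [0.778, 0.628, -0.001, -0.002]
wrist_force: [-0.3, 0.4, -2.0]
width: 0.0499
finger_force: 40.0
```

Emit:
arm_command --series '[[[0, 0, -0.15], [0, 0, 0], 0.45], [[0, 0, -0.3], [0, 0, 0], 0.45], [[0, 0, -0.4], [0, 0, 0], 0.45], [[0, 0, -0.44], [0, 0, 0], 0.45], [[0, 0, -0.46], [0, 0, 0], 0.45], [[0, 0, -0.46], [0, 0, 0], 0.45], [[0, 0, -0.46], [0, 0, 0], 0.45], [[0, 0, -0.46], [0, 0, 0], 0.45]]'

```text
clock: 21.03
position: [0.526, -0.1588, 0.0429]
eef_rot: [0.778, 0.628, 0.001, 0.001]
wrist_force: [-0.3, -0.4, -1.1]
width: 0.0497
finger_force: 40.0
```

```bash
python3 st.py
```

```text
t 21.0333 p [ 0.526  -0.1588  0.0429] yang -12.2 jig [[  0.5 -67.7]] w 0.04971339596777855 [ 0.8   0.66 -0.71  1.92  0.61  0.78 -0.47] [-0.3 -0.4 -1.1]
```

Emit:
arm_command --series '[[[-0.003, 0, -0.05], [0, 0, 0], 0.45], [[-0.003, 0, -0.09], [0, 0, 0], 0.45], [[-0.003, 0, -0.1], [0, 0, 0], 0.45], [[-0.003, 0, -0.1], [0, 0, 0], 0.45], [[-0.003, 0, -0.1], [0, 0, 0], 0.45]]'

```text
clock: 21.45
position: [0.5247, -0.1594, 0.0224]
eef_rot: [0.778, 0.628, -0.0, 0.001]
wrist_force: [-2.5, -0.3, 9.0]
width: 0.0496
finger_force: 40.0
```

```bash
python3 st.py
```

```text
t 21.45 p [ 0.5247 -0.1594  0.0224] yang -12.23 jig [[ -0.6 -68.6]] w 0.04962072941808288 [ 0.78  0.69 -0.69  1.93  0.64  0.75 -0.5 ] [-2.5 -0.3  9. ]
```

Emit:
arm_command --series '[[[0, 0, 0], [0, 0, 0], 0.8], [[0, 0, 0], [0, 0, 0], 0.8], [[0, 0, 0], [0, 0, 0], 0.8], [[0, 0, 0], [0, 0, 0], 0.8], [[0, 0, 0], [0, 0, 0], 0.8], [[0, 0, 0], [0, 0, 0], 0.8], [[0, 0, 0.15], [0, 0, 0], 1], [[0, 0, 0.35], [0, 0, 0], 1], [[0, 0, 0.55], [0, 0, 0], 1], [[0, 0, 0.6], [0, 0, 0], 1]]'

```text
clock: 22.28
position: [0.5278, -0.1588, 0.147]
eef_rot: [0.778, 0.628, 0.002, 0.003]
wrist_force: [0.9, 0.2, 1.3]
width: 0.0911
finger_force: 0.0
```

Emit:
arm_command --series '[[[-0.03, 0.15, 0.15], [0, 0, 0.1], 1], [[-0.06, 0.35, 0.3], [0, 0, 0.2], 1], [[-0.12, 0.55, 0.45], [0, 0, 0.3], 1], [[-0.18, 0.75, 0.6], [0, 0, 0.36], 1], [[-0.24, 0.92, 0.6], [0, 0, 0.36], 1], [[-0.24, 0.92, 0.6], [0, 0, 0.36], 1], [[-0.24, 0.92, 0.6], [0, 0, 0.36], 1]]'

```text
clock: 22.87
position: [0.4755, 0.0305, 0.2632]
eef_rot: [0.679, 0.734, 0.001, 0.001]
wrist_force: [0.8, -0.4, -0.6]
width: 0.0921
finger_force: 0.0
```

Emit:
arm_command --series '[[[-0.03, 0.15, 0.05], [0, 0, 0], 1], [[-0.06, 0.35, 0.1], [0, 0, 0], 1], [[-0.1, 0.55, 0.15], [0, 0, 0], 1], [[-0.15, 0.75, 0.15], [0, 0, 0], 1], [[-0.15, 0.95, 0.15], [0, 0, 0], 1], [[-0.15, 1, 0.15], [0, 0, 0], 1], [[-0.15, 1, 0.15], [0, 0, 0], 1], [[-0.15, 1, 0.15], [0, 0, 0], 1]]'

```text
clock: 23.53
position: [0.4461, 0.2248, 0.2907]
eef_rot: [0.682, 0.732, -0.001, -0.0]
wrist_force: [0.1, -0.4, 0.3]
width: 0.0919
finger_force: 0.0
```

Emit:
arm_command --series '[[[0, 0.2, 0], [0, 0, 0], 1], [[0, 0.35, 0], [0, 0, 0], 1], [[0, 0.35, 0], [0, 0, 0], 1], [[0, 0.35, 0], [0, 0, 0], 1], [[0, 0.35, 0], [0, 0, 0], 1]]'

```text
clock: 23.95
position: [0.447, 0.2928, 0.2907]
eef_rot: [0.683, 0.73, -0.001, 0.0]
wrist_force: [-0.4, -0.8, 0.8]
width: 0.0921
finger_force: 0.0
```

```bash
python3 st.py
python3 - <<'E'
from h import *
m,im=shot("wrist","w5")
for p,q in wb(m,im):print(np.round(p,1),q[0].round(4),np.round(q[1],1),round(q[2],1))
E
```

```text
t 23.95 p [0.447  0.2928 0.2907] yang 3.83 jig [[-173.2  356.5]] w 0.09205958071047916 [ 0.25  0.39 -1.11  1.75  0.37  1.24 -0.89] [-0.4 -0.8  0.8]
[284.4 100.9] [0.4422 0.3741] [51.4 24.9] 3.8
```

Emit:
arm_command --series '[[[-0.024, 0.18, -0.1], [0, 0, 0], 1], [[-0.024, 0.35, -0.2], [0, 0, 0], 1], [[-0.024, 0.407, -0.35], [0, 0, 0], 1], [[-0.024, 0.407, -0.55], [0, 0, 0], 1], [[-0.024, 0.407, -0.7], [0, 0, 0], 1], [[-0.024, 0.407, -0.8], [0, 0, 0], 1], [[-0.024, 0.407, -0.8], [0, 0, 0], 1], [[-0.024, 0.407, -0.8], [0, 0, 0], 1]]'

```text
clock: 24.67
position: [0.442, 0.3743, 0.1308]
eef_rot: [0.683, 0.73, -0.001, 0.0]
wrist_force: [-0.4, 0.0, 0.7]
width: 0.0918
finger_force: 0.0
```

Emit:
arm_command --series '[[[0, 0, -0.2], [0, 0, 0], 1], [[0, 0, -0.4], [0, 0, 0], 1], [[0, 0, -0.55], [0, 0, 0], 1], [[0, 0, -0.62], [0, 0, 0], 1], [[0, 0, -0.62], [0, 0, 0], 1], [[0, 0, -0.62], [0, 0, 0], 1]]'

```text
clock: 25.17
position: [0.4425, 0.3772, 0.0091]
eef_rot: [0.682, 0.731, 0.001, -0.0]
wrist_force: [0.1, -0.1, -0.4]
width: 0.0918
finger_force: 0.0
```

```bash
python3 st.py
```

```text
t 25.1667 p [0.4425 0.3772 0.0091] yang 3.92 jig [[-195.7  438. ]] w 0.091820949512543 [-0.16  0.8  -0.79  1.85  0.77  0.83 -1.29] [ 0.1 -0.1 -0.4]
```

Emit:
arm_command --series '[[[0, 0, 0], [0, 0, 0], 0.45], [[0, 0, 0], [0, 0, 0], 0.45], [[0, 0, 0], [0, 0, 0], 0.45], [[0, 0, 0], [0, 0, 0], 0.45], [[0, 0, 0], [0, 0, 0], 0.45], [[0, 0, 0], [0, 0, 0], 0.45], [[0, 0, 0], [0, 0, 0], 0.45], [[0, 0, 0], [0, 0, 0], 0.45], [[0, 0, 0], [0, 0, 0], 0.45]]' --force 40

```text
clock: 25.92
position: [0.4415, 0.3765, 0.0077]
eef_rot: [0.682, 0.731, 0.0, 0.0]
wrist_force: [-0.3, -0.0, 2.4]
width: 0.0498
finger_force: 40.0
```

Emit:
arm_command --series '[[[0, 0, 0.1], [0, 0, 0], 0.45], [[0, 0, 0.25], [0, 0, 0], 0.45], [[0, 0, 0.4], [0, 0, 0], 0.45], [[0, 0, 0.55], [0, 0, 0], 0.45], [[0, 0, 0.63], [0, 0, 0], 0.45], [[0, 0, 0.63], [0, 0, 0], 0.45], [[0, 0, 0.63], [0, 0, 0], 0.45]]'

```text
clock: 26.5
position: [0.4418, 0.3764, 0.1337]
eef_rot: [0.682, 0.731, 0.001, 0.0]
wrist_force: [0.6, -1.1, -2.0]
width: 0.0491
finger_force: 40.0
```

```bash
python3 st.py
```

```text
t 26.5 p [0.4418 0.3764 0.1337] yang 3.95 jig [[-196.2  437.1]] w 0.04912806438878304 [-0.06  0.64 -0.94  1.8   0.61  1.01 -1.17] [ 0.6 -1.1 -2. ]
```

Emit:
arm_command --series '[[[0.03, -0.15, 0], [0, 0, -0.05], 0.45], [[0.06, -0.3, 0], [0, 0, -0.1], 0.45], [[0.09, -0.45, 0], [0, 0, -0.12], 0.45], [[0.12, -0.6, 0], [0, 0, -0.12], 0.45], [[0.14, -0.75, 0], [0, 0, -0.12], 0.45], [[0.15, -0.845, 0], [0, 0, -0.12], 0.45]]'

```text
clock: 27.0
position: [0.4707, 0.2028, 0.1309]
eef_rot: [0.717, 0.697, -0.003, -0.0]
wrist_force: [0.4, 0.1, -2.8]
width: 0.0497
finger_force: 40.0
```

Emit:
arm_command --series '[[[0.03, -0.15, 0], [0, 0, -0.05], 0.45], [[0.06, -0.3, 0], [0, 0, -0.1], 0.45], [[0.09, -0.45, 0], [0, 0, -0.12], 0.45], [[0.12, -0.6, 0], [0, 0, -0.12], 0.45], [[0.14, -0.75, 0], [0, 0, -0.12], 0.45], [[0.15, -0.845, 0], [0, 0, -0.12], 0.45]]'

```text
clock: 27.5
position: [0.5002, 0.0343, 0.1312]
eef_rot: [0.749, 0.662, -0.002, -0.001]
wrist_force: [0.8, 0.4, -1.8]
width: 0.0498
finger_force: 40.0
```

Emit:
arm_command --series '[[[0.03, -0.15, 0], [0, 0, -0.05], 0.45], [[0.06, -0.3, 0], [0, 0, -0.1], 0.45], [[0.09, -0.45, 0], [0, 0, -0.12], 0.45], [[0.12, -0.6, 0], [0, 0, -0.12], 0.45], [[0.14, -0.75, 0], [0, 0, -0.12], 0.45], [[0.15, -0.845, 0], [0, 0, -0.12], 0.45], [[0.15, -0.845, 0], [0, 0, -0.12], 0.45], [[0.15, -0.845, 0], [0, 0, -0.12], 0.45]]'

```text
clock: 28.17
position: [0.5298, -0.1318, 0.1313]
eef_rot: [0.779, 0.626, -0.001, -0.002]
wrist_force: [0.1, 0.7, -1.6]
width: 0.0495
finger_force: 40.0
```

Emit:
arm_command --series '[[[0, 0, -0.15], [0, 0, 0], 0.45], [[0, 0, -0.3], [0, 0, 0], 0.45], [[0, 0, -0.4], [0, 0, 0], 0.45], [[0, 0, -0.44], [0, 0, 0], 0.45], [[0, 0, -0.46], [0, 0, 0], 0.45], [[0, 0, -0.46], [0, 0, 0], 0.45], [[0, 0, -0.46], [0, 0, 0], 0.45], [[0, 0, -0.46], [0, 0, 0], 0.45]]'

```text
clock: 28.83
position: [0.5326, -0.1303, 0.0428]
eef_rot: [0.778, 0.628, 0.001, 0.001]
wrist_force: [0.3, 0.7, -2.4]
width: 0.0497
finger_force: 40.0
```

```bash
python3 st.py
```

```text
t 28.8333 p [ 0.5326 -0.1303  0.0428] yang -12.2 jig [[  0.8 -38.5]] w 0.049689099498122904 [ 0.78  0.68 -0.77  1.93  0.66  0.8  -0.57] [ 0.3  0.7 -2.4]
```

Emit:
arm_command --series '[[[0, 0, -0.05], [0, 0, 0], 0.45], [[0, 0, -0.09], [0, 0, 0], 0.45], [[0, 0, -0.098], [0, 0, 0], 0.45], [[0, 0, -0.098], [0, 0, 0], 0.45], [[0, 0, -0.098], [0, 0, 0], 0.45]]'

```text
clock: 29.25
position: [0.5321, -0.131, 0.0225]
eef_rot: [0.779, 0.628, 0.0, 0.001]
wrist_force: [-1.2, -0.3, 6.1]
width: 0.0496
finger_force: 40.0
```

```bash
python3 st.py
```

```text
t 29.25 p [ 0.5321 -0.131   0.0225] yang -12.26 jig [[  0.5 -39.3]] w 0.0496158413387596 [ 0.76  0.71 -0.74  1.93  0.69  0.77 -0.59] [-1.2 -0.3  6.1]
```

Emit:
arm_command --series '[[[0, 0, 0], [0, 0, 0], 0.8], [[0, 0, 0], [0, 0, 0], 0.8], [[0, 0, 0], [0, 0, 0], 0.8], [[0, 0, 0], [0, 0, 0], 0.8], [[0, 0, 0], [0, 0, 0], 0.8], [[0, 0, 0], [0, 0, 0], 0.8], [[0, 0, 0.15], [0, 0, 0], 1], [[0, 0, 0.35], [0, 0, 0], 1], [[0, 0, 0.55], [0, 0, 0], 1], [[0, 0, 0.6], [0, 0, 0], 1]]'

```text
clock: 30.08
position: [0.5349, -0.1301, 0.1474]
eef_rot: [0.778, 0.628, 0.002, 0.003]
wrist_force: [1.8, 1.7, -0.1]
width: 0.091
finger_force: 0.0
```

Emit:
arm_command --series '[[[0, 0, 0.2], [0, 0, 0], 1], [[0, 0, 0.4], [0, 0, 0], 1], [[0, 0, 0.6], [0, 0, 0], 1], [[0, 0, 0.6], [0, 0, 0], 1], [[0, 0, 0.6], [0, 0, 0], 1], [[0, 0, 0.6], [0, 0, 0], 1]]'

```text
clock: 30.58
position: [0.531, -0.1308, 0.2616]
eef_rot: [0.779, 0.628, -0.0, 0.0]
wrist_force: [-0.1, 0.1, -1.0]
width: 0.0921
finger_force: 0.0
```

```bash
python3 st.py
python3 - <<'E'
from h import *
m,im=shot("wrist","w6")
cv2.imwrite("pics/w6c.png",cv2.resize(im[80:290,170:400][:,:,::-1],None,fx=2.8,fy=2.8,interpolation=cv2.INTER_CUBIC))
E
```

```text
t 30.5833 p [ 0.531  -0.1308  0.2616] yang -12.25 jig [[ -0.6 -39.4]] w 0.09212092592797808 [ 0.97  0.41 -0.99  1.76  0.37  1.18 -0.34] [-0.1  0.1 -1. ]
```

View pics/w6c.png

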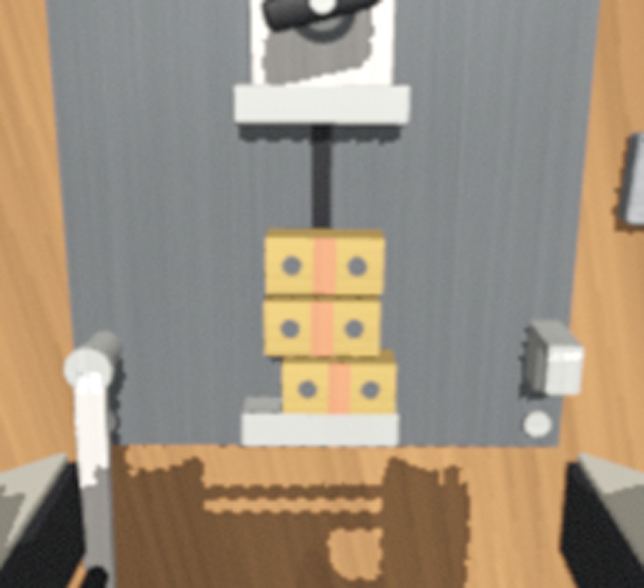

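The row is in the jig. The first blank, next to the fence at crop (339,388), sits about 6 mm to +x, while the other two at crop x≈323 line up with the fence centre at 321. I measure this and then recentre that blank.

Run:
```python
from h import *
im=cv2.imread("pics/w6.png")[:,:,::-1];m=env.camera_model("wrist")
q=lambda x,y:(x/2.8+170,y/2.8+80)
for n,p,z in[("b1 L",q(282,390),.037),("b1 R",q(396,390),.037),("b1 far/back edge",q(339,361),.037),("b1 fence edge",q(339,413),.037),("b2 L",q(264,330),.037),("b2 R",q(381,330),.037),("b2 near",q(322,356),.037),("b2 far",q(322,299),.037),("b3 L",q(265,265),.037),("b3 R",q(385,265),.037),("b3 near",q(322,294),.037),("b3 far",q(322,237),.037),("fenceL",q(242,425),.037),("fenceR",q(399,425),.037),("fence foot",q(262,398),.015),("fence inner top",q(262,413),.037),("jawL",q(234,103),.037),("jawR",q(411,103),.037),("jaw in",q(322,124),.037),("slot",q(321,200),.015),("hinge",q(89,365),.048)]:
    w=onz(m,p,z);print(n,(tojig(w)*1000).round(1)[0])
```

```text
b1 L [-17.8 -98.1]
b1 R [ 32.9 -98. ]
b1 far/back edge [  7.4 -84.4]
b1 fence edge [   7.6 -109. ]
b2 L [-25.4 -70.3]
b2 R [ 25.6 -70.1]
b2 near [ -0.1 -82.1]
b2 far [ -0.1 -56.2]
b3 L [-24.5 -41.4]
b3 R [ 26.7 -41.2]
b3 near [ -0.2 -54. ]
b3 far [ -0.2 -29.2]
fenceL [ -36.1 -115. ]
fenceR [  34.7 -114.8]
fence foot [ -28.4 -110.4]
fence inner top [ -26.9 -109.1]
jawL [-35.9  25.4]
jawR [35.6 25.6]
jaw in [-0.3 17.2]
slot [ -0.7 -17. ]
hinge [-99.9 -82.8]
```

Emit:
arm_command --series '[[[-0.04, -0.15, -0.1], [0, 0, 0], 1], [[-0.061, -0.282, -0.2], [0, 0, 0], 1], [[-0.061, -0.282, -0.4], [0, 0, 0], 1], [[-0.061, -0.282, -0.6], [0, 0, 0], 1], [[-0.061, -0.282, -0.8], [0, 0, 0], 1], [[-0.061, -0.282, -0.95], [0, 0, 0], 1], [[-0.061, -0.282, -0.95], [0, 0, 0], 1], [[-0.061, -0.282, -0.95], [0, 0, 0], 1], [[-0.061, -0.282, -0.95], [0, 0, 0], 1]]'

```text
clock: 31.38
position: [0.5199, -0.1863, 0.0727]
eef_rot: [0.778, 0.628, 0.0, -0.0]
wrist_force: [-0.1, 0.5, -0.3]
width: 0.0916
finger_force: 0.0
```

```bash
python3 st.py
```

```text
t 31.3833 p [ 0.5199 -0.1863  0.0727] yang -12.19 jig [[  0.5 -95.9]] w 0.09163886947517402 [ 0.91  0.65 -0.8   1.9   0.61  0.85 -0.42] [-0.1  0.5 -0.3]
```

Emit:
arm_command --series '[[[-0.005, -0.003, -0.15], [0, 0, 0], 1], [[-0.005, -0.003, -0.24], [0, 0, 0], 1], [[-0.005, -0.003, -0.255], [0, 0, 0], 1], [[-0.005, -0.003, -0.255], [0, 0, 0], 1], [[-0.005, -0.003, -0.255], [0, 0, 0], 1]]'

```text
clock: 31.8
position: [0.5198, -0.1877, 0.0229]
eef_rot: [0.778, 0.628, 0.001, 0.001]
wrist_force: [-0.2, -0.1, 0.3]
width: 0.0916
finger_force: 0.0
```

Emit:
arm_command --series '[[[0, 0, 0], [0, 0, 0], 0.45], [[0, 0, 0], [0, 0, 0], 0.45], [[0, 0, 0], [0, 0, 0], 0.45], [[0, 0, 0], [0, 0, 0], 0.45], [[0, 0, 0], [0, 0, 0], 0.45], [[0, 0, 0], [0, 0, 0], 0.45], [[0, 0, 0], [0, 0, 0], 0.45], [[0, 0, 0], [0, 0, 0], 0.45], [[0, 0, 0], [0, 0, 0], 0.45]]' --force 20

```text
clock: 32.55
position: [0.5192, -0.1875, 0.0213]
eef_rot: [0.778, 0.628, 0.001, 0.001]
wrist_force: [2.5, -0.4, 2.0]
width: 0.0502
finger_force: 20.0
```

```bash
python3 st.py
```

```text
t 32.55 p [ 0.5192 -0.1875  0.0213] yang -12.22 jig [[ -0.  -97.3]] w 0.050190505674980214 [ 0.87  0.72 -0.74  1.92  0.69  0.77 -0.48] [ 2.5 -0.4  2. ]
```

Emit:
arm_command --series '[[[0, 0, 0], [0, 0, 0], 0.8], [[0, 0, 0], [0, 0, 0], 0.8], [[0, 0, 0], [0, 0, 0], 0.8], [[0, 0, 0], [0, 0, 0], 0.8], [[0, 0, 0], [0, 0, 0], 0.8], [[0, 0, 0], [0, 0, 0], 0.8], [[0, 0, 0.15], [0, 0, 0], 1], [[0, 0, 0.35], [0, 0, 0], 1], [[0, 0, 0.55], [0, 0, 0], 1], [[0, 0, 0.6], [0, 0, 0], 1]]'

```text
clock: 33.38
position: [0.5217, -0.1875, 0.1464]
eef_rot: [0.778, 0.628, 0.002, 0.003]
wrist_force: [1.5, 0.2, 0.2]
width: 0.0909
finger_force: 0.0
```

Emit:
arm_command --series '[[[0.06, 0.3, 0.2], [0, 0, 0], 1], [[0.06, 0.3, 0.4], [0, 0, 0], 1], [[0.06, 0.3, 0.6], [0, 0, 0], 1], [[0.06, 0.3, 0.6], [0, 0, 0], 1], [[0.06, 0.3, 0.6], [0, 0, 0], 1], [[0.06, 0.3, 0.6], [0, 0, 0], 1]]'

```text
clock: 33.88
position: [0.5308, -0.1276, 0.2618]
eef_rot: [0.778, 0.628, 0.0, 0.001]
wrist_force: [-0.3, -0.9, -1.2]
width: 0.0917
finger_force: 0.0
```

```bash
python3 st.py
cat >> h.py <<'E'
def row(m,im):
    H=hsv(im).astype(int);k=((H[...,0]>=19)&(H[...,0]<=27)&(H[...,1]>75)&(H[...,2]>195)).astype(np.uint8)
    k[250:]=0;k=cv2.morphologyEx(k,cv2.MORPH_CLOSE,np.ones((1,9)))
    # split rows: report left/right x extents and the y ranges in jig frame
    ys,xs=np.nonzero(k);J=tojig(onz(m,np.c_[xs,ys],.037))*1000;J=J[(abs(J[:,0])<45)&(J[:,1]>-112)&(J[:,1]<30)]
    for y in range(-110,-20,4):
        q=J[(J[:,1]>=y)&(J[:,1]<y+4)]
        if len(q)>5:print(y+2,"x",np.percentile(q[:,0],[2,98]).round(1),"mid",q[:,0].mean().round(1))
E
python3 - <<'E'
from h import *
m,im=shot("wrist","w7");row(m,im)
E
```

```text
t 33.8833 p [ 0.5308 -0.1276  0.2618] yang -12.22 jig [[ -1.5 -36.2]] w 0.09169460383991729 [ 0.97  0.4  -0.99  1.76  0.37  1.17 -0.35] [-0.3 -0.9 -1.2]
-108 x [-22.1  24.3] mid 1.0
-104 x [-23.3  25.7] mid 1.4
-100 x [-23.3  25.6] mid 1.3
-96 x [-23.2  25.5] mid 1.3
-92 x [-23.1  25.4] mid 1.3
-88 x [-23.1  25.3] mid 1.3
-84 x [-22.1  24.3] mid 1.1
-80 x [-24.2  23.1] mid -2.5
-76 x [-24.   25.1] mid 2.3
-72 x [-24.1  25. ] mid 0.5
-68 x [-24.   24.9] mid 0.4
-64 x [-23.9  24.8] mid 0.4
-60 x [-23.9  24.7] mid 0.4
-56 x [-23.1  22.8] mid -0.4
-52 x [-23.1  25.1] mid 1.7
-48 x [-23.3  25.3] mid 0.9
-44 x [-23.6  25.6] mid 0.8
-40 x [-23.6  25.5] mid 0.8
-36 x [-23.5  25.4] mid 0.8
-32 x [-23.4  25.3] mid 1.0
-28 x [-21.3  23.2] mid 0.9
```

Emit:
arm_command --series '[[[0.05, 0.2, 0], [0, 0, 0.15], 1], [[0.104, 0.4, 0], [0, 0, 0.3], 1], [[0.104, 0.471, 0], [0, 0, 0.45], 1], [[0.104, 0.471, 0], [0, 0, 0.6], 1], [[0.104, 0.471, 0], [0, 0, 0.75], 1], [[0.104, 0.471, 0], [0, 0, 0.75], 1]]'

```text
clock: 34.43
position: [0.5498, -0.0334, 0.2586]
eef_rot: [0.561, 0.828, -0.001, -0.002]
wrist_force: [-0.0, 0.0, -1.5]
width: 0.092
finger_force: 0.0
```

Emit:
arm_command --series '[[[0, 0, -0.1], [0, 0, 0.15], 1], [[0, 0, -0.2], [0, 0, 0.3], 1], [[0, 0, -0.3], [0, 0, 0.45], 1], [[0, 0, -0.4], [0, 0, 0.6], 1], [[0, 0, -0.4], [0, 0, 0.75], 1], [[0, 0, -0.4], [0, 0, 0.75], 1]]'

```text
clock: 34.93
position: [0.549, -0.0341, 0.1779]
eef_rot: [0.299, 0.954, -0.0, -0.003]
wrist_force: [-0.3, 0.5, 0.6]
width: 0.0917
finger_force: 0.0
```

Emit:
arm_command --series '[[[0, 0, 0], [0, 0, 0.15], 1], [[0, 0, 0], [0, 0, 0.3], 1], [[0, 0, 0], [0, 0, 0.45], 1], [[0, 0, 0], [0, 0, 0.6], 1], [[0, 0, 0], [0, 0, 0.74], 1], [[0, 0, 0], [0, 0, 0.74], 1], [[0, 0, 0], [0, 0, 0.74], 1], [[0, 0, 0], [0, 0, 0.74], 1]]'

```text
clock: 35.6
position: [0.551, -0.0335, 0.1808]
eef_rot: [0.016, 1.0, 0.0, -0.0]
wrist_force: [0.1, 0.4, 0.6]
width: 0.0915
finger_force: 0.0
```

```bash
python3 st.py;python3 - <<'E'
from h import *
m,im=shot("wrist","w8");print(proj(m,[.5516,-.0334,.0805]))
E
```

```text
t 35.6 p [ 0.551  -0.0335  0.1808] yang 88.22 jig [[-1.9 60. ]] w 0.09149306509499254 [ 0.93  0.73 -1.3   1.83  0.76  1.2   0.92] [0.1 0.4 0.6]
[[283.78048736 203.34327911]]
```

View pics/w8.png

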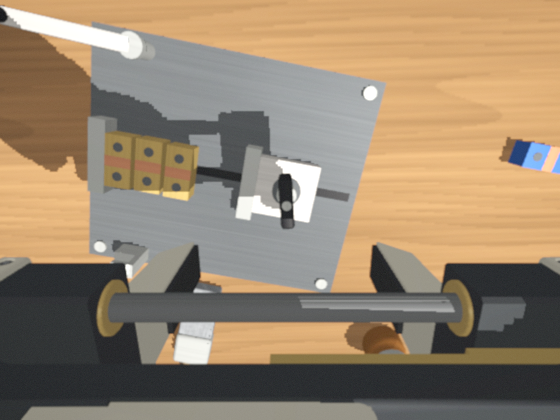

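The wrist view shows the three blanks side by side at (120,160) to (180,167), with the jaw at (250,183). The knob screw is at (287,205), 3 px right of the prediction. I correct for that and grip the knob.

Emit:
arm_command --series '[[[0.01, 0.011, -0.2], [0, 0, 0], 1], [[0.01, 0.011, -0.4], [0, 0, 0], 1], [[0.01, 0.011, -0.6], [0, 0, 0], 1], [[0.01, 0.011, -0.66], [0, 0, 0], 1], [[0.01, 0.011, -0.66], [0, 0, 0], 1], [[0.01, 0.011, -0.66], [0, 0, 0], 1]]'

```text
clock: 36.15
position: [0.5535, -0.0305, 0.0498]
eef_rot: [0.013, 1.0, 0.0, 0.0]
wrist_force: [0.9, 0.2, -0.0]
width: 0.0916
finger_force: 0.0
```

Emit:
arm_command --series '[[[0, 0, 0], [0, 0, 0], 0.05], [[0, 0, 0], [0, 0, 0], 0.05], [[0, 0, 0], [0, 0, 0], 0.05], [[0, 0, 0], [0, 0, 0], 0.05], [[0, 0, 0], [0, 0, 0], 0.05], [[0, 0, 0], [0, 0, 0], 0.05], [[0, 0, 0], [0, 0, 0], 0.05], [[0, 0, 0], [0, 0, 0], 0.05], [[0, 0, 0], [0, 0, 0], 0.05], [[0, 0, 0], [0, 0, 0], 0.05]]' --force 50

```text
clock: 36.98
position: [0.553, -0.031, 0.0489]
eef_rot: [0.012, 1.0, 0.0, -0.0]
wrist_force: [-0.9, -0.4, -0.4]
width: 0.0296
finger_force: 0.0
```

Emit:
arm_command --series '[[[0, 0, 0], [0, 0, 0], 0.05], [[0, 0, 0], [0, 0, 0], 0.05], [[0, 0, 0], [0, 0, 0], 0.05], [[0, 0, 0], [0, 0, 0], 0.05], [[0, 0, 0], [0, 0, 0], 0.05], [[0, 0, 0], [0, 0, 0], 0.05]]'

```text
clock: 37.48
position: [0.5533, -0.0312, 0.0493]
eef_rot: [0.012, 1.0, -0.0, 0.0]
wrist_force: [-1.4, -0.5, 5.4]
width: 0.0117
finger_force: 103.1
```

Emit:
arm_command --series '[[[-0.01, -0.05, 0], [0, 0, 0], 0.05], [[-0.021, -0.1, 0], [0, 0, 0], 0.05], [[-0.032, -0.15, 0], [0, 0, 0], 0.05], [[-0.041, -0.19, 0], [0, 0, 0], 0.05], [[-0.041, -0.19, 0], [0, 0, 0], 0.05]]'

```text
clock: 37.9
position: [0.5443, -0.071, 0.0496]
eef_rot: [0.013, 1.0, -0.0, -0.0]
wrist_force: [-3.5, -0.6, 11.4]
width: 0.0116
finger_force: 72.3
```

```bash
python3 st.py
```

```text
t 37.9 p [ 0.5443 -0.071   0.0496] yang 88.46 jig [[-0.4 22. ]] w 0.011626244095897553 [ 0.89  0.88 -1.12  1.91  0.95  1.01  0.87] [-3.5 -0.6 11.4]
```

Emit:
arm_command --series '[[[-0.004, -0.02, 0], [0, 0, 0], 0.05], [[-0.009, -0.04, 0], [0, 0, 0], 0.05], [[-0.013, -0.06, 0], [0, 0, 0], 0.05], [[-0.013, -0.06, 0], [0, 0, 0], 0.05]]'

```text
clock: 38.23
position: [0.542, -0.0815, 0.0496]
eef_rot: [0.013, 1.0, 0.0, -0.0]
wrist_force: [-3.5, 1.5, 10.7]
width: 0.0118
finger_force: 72.3
```

Emit:
arm_command --series '[[[-0.001, -0.005, 0], [0, 0, 0], 0.05], [[-0.002, -0.01, 0], [0, 0, 0], 0.05], [[-0.002, -0.01, 0], [0, 0, 0], 0.05]]'

```text
clock: 38.48
position: [0.5418, -0.0825, 0.0496]
eef_rot: [0.012, 1.0, 0.001, 0.0]
wrist_force: [-2.9, 2.3, 9.7]
width: 0.0115
finger_force: 72.2
```

Emit:
arm_command --series '[[[-0.001, -0.005, 0], [0, 0, 0], 0.05], [[-0.002, -0.01, 0], [0, 0, 0], 0.05], [[-0.002, -0.01, 0], [0, 0, 0], 0.05]]'

```text
clock: 38.73
position: [0.5414, -0.084, 0.0496]
eef_rot: [0.012, 1.0, 0.001, 0.0]
wrist_force: [-2.5, 3.6, 8.1]
width: 0.0118
finger_force: 72.2
```

```bash
python3 st.py
```

```text
t 38.7333 p [ 0.5414 -0.084   0.0496] yang 88.6 jig [[-0.4  8.6]] w 0.011806877907790466 [ 0.92  0.88 -1.12  1.92  0.95  1.01  0.9 ] [-2.5  3.6  8.1]
```

Emit:
arm_command --series '[[[-0.001, -0.005, 0], [0, 0, 0], 0.05], [[-0.002, -0.01, 0], [0, 0, 0], 0.05], [[-0.002, -0.01, 0], [0, 0, 0], 0.05]]'

```text
clock: 38.98
position: [0.541, -0.0859, 0.0496]
eef_rot: [0.012, 1.0, 0.001, 0.0]
wrist_force: [-1.8, 3.2, 8.4]
width: 0.0114
finger_force: 72.2
```

Emit:
arm_command --series '[[[-0.001, -0.005, 0], [0, 0, 0], 0.05], [[-0.002, -0.01, 0], [0, 0, 0], 0.05], [[-0.002, -0.01, 0], [0, 0, 0], 0.05]]'

```text
clock: 39.23
position: [0.5407, -0.0871, 0.0496]
eef_rot: [0.012, 1.0, 0.002, 0.0]
wrist_force: [-1.3, 4.9, 8.2]
width: 0.0116
finger_force: 72.2
```

```bash
python3 st.py
```

```text
t 39.2333 p [ 0.5407 -0.0871  0.0496] yang 88.63 jig [[-0.5  5.4]] w 0.011560778972130792 [ 0.93  0.88 -1.13  1.92  0.95  1.01  0.9 ] [-1.3  4.9  8.2]
```

Emit:
arm_command --series '[[[-0.002, -0.01, 0], [0, 0, 0], 0.05], [[-0.002, -0.01, 0], [0, 0, 0], 0.05], [[-0.002, -0.01, 0], [0, 0, 0], 0.05]]'

```text
clock: 39.48
position: [0.5407, -0.0873, 0.0497]
eef_rot: [0.011, 1.0, 0.003, 0.001]
wrist_force: [0.2, 8.5, 6.1]
width: 0.0117
finger_force: 71.5
```

Emit:
arm_command --series '[[[-0.002, -0.01, 0], [0, 0, 0], 0.05], [[-0.002, -0.01, 0], [0, 0, 0], 0.05], [[-0.002, -0.01, 0], [0, 0, 0], 0.05]]'

```text
clock: 39.73
position: [0.5406, -0.0873, 0.0497]
eef_rot: [0.011, 1.0, 0.005, 0.001]
wrist_force: [1.1, 12.6, 3.5]
width: 0.0118
finger_force: 70.8
```

```bash
python3 st.py
```

```text
t 39.7333 p [ 0.5406 -0.0873  0.0497] yang 88.77 jig [[-0.5  5.2]] w 0.011781799294478265 [ 0.93  0.88 -1.13  1.92  0.95  1.01  0.91] [ 1.1 12.6  3.5]
```

Emit:
arm_command --series '[[[-0.002, -0.008, 0], [0, 0, -0.12], 0.05], [[-0.002, -0.008, 0], [0, 0, -0.24], 0.05], [[-0.002, -0.008, 0], [0, 0, -0.36], 0.05], [[-0.002, -0.008, 0], [0, 0, -0.48], 0.05], [[-0.002, -0.008, 0], [0, 0, -0.6], 0.05], [[-0.002, -0.008, 0], [0, 0, -0.72], 0.05], [[-0.002, -0.008, 0], [0, 0, -0.84], 0.05], [[-0.002, -0.008, 0], [0, 0, -0.9], 0.05], [[-0.002, -0.008, 0], [0, 0, -0.9], 0.05]]'

```text
clock: 40.48
position: [0.5406, -0.0877, 0.0498]
eef_rot: [0.357, 0.934, 0.005, 0.0]
wrist_force: [1.1, 14.4, 4.3]
width: 0.0117
finger_force: 69.9
```

Emit:
arm_command --series '[[[0, 0, 0], [0, 0, -0.12], 0.05], [[0, 0, 0], [0, 0, -0.24], 0.05], [[0, 0, 0], [0, 0, -0.36], 0.05], [[0, 0, 0], [0, 0, -0.48], 0.05], [[0, 0, 0], [0, 0, -0.6], 0.05], [[0, 0, 0], [0, 0, -0.72], 0.05], [[0, 0, 0], [0, 0, -0.84], 0.05], [[0, 0, 0], [0, 0, -0.9], 0.05], [[0, 0, 0], [0, 0, -0.9], 0.05]]'

```text
clock: 41.23
position: [0.5404, -0.088, 0.0501]
eef_rot: [0.658, 0.753, 0.004, -0.001]
wrist_force: [-0.7, 13.4, 8.0]
width: 0.0118
finger_force: 69.7
```

```bash
python3 st.py; python3 -c "
from h import *
print(env.state()['torque'],env.state()['finger_force'])"
```

```text
t 41.2333 p [ 0.5404 -0.088   0.0501] yang 7.75 jig [[-0.6  4.5]] w 0.011776039498404164 [ 0.78  0.71 -0.86  1.92  0.71  0.84 -0.33] [-0.7 13.4  8. ]
[2.97303728 0.03297481 0.45355492] 69.70526453107595
```

Emit:
arm_command --series '[[[0, 0, 0], [0, 0, -0.1], 0.05], [[0, 0, 0], [0, 0, -0.1], 0.05], [[0, 0, 0], [0, 0, -0.1], 0.05]]'

```text
clock: 41.48
position: [0.5404, -0.0882, 0.0502]
eef_rot: [0.685, 0.728, 0.004, -0.001]
wrist_force: [-2.5, 13.1, 9.8]
width: 0.0125
finger_force: 76.8
```

```bash
python3 st.py; python3 -c "
from h import *
print(env.state()['torque'])"
```

```text
t 41.4833 p [ 0.5404 -0.0882  0.0502] yang 3.5 jig [[-0.5  4.3]] w 0.012471180686302145 [ 0.77  0.7  -0.85  1.92  0.7   0.84 -0.4 ] [-2.5 13.1  9.8]
[2.65301979 0.2070287  1.0778491 ]
```

Emit:
arm_command --series '[[[0, 0, 0], [0, 0, -0.1], 0.05], [[0, 0, 0], [0, 0, -0.1], 0.05], [[0, 0, 0], [0, 0, -0.1], 0.05]]'

```text
clock: 41.73
position: [0.5406, -0.0887, 0.0502]
eef_rot: [0.713, 0.701, 0.003, -0.001]
wrist_force: [-1.6, 11.8, 10.7]
width: 0.0134
finger_force: 76.0
```

```bash
python3 st.py; python3 -c "
from h import *
print(env.state()['torque'])"
```

```text
t 41.7333 p [ 0.5406 -0.0887  0.0502] yang -0.97 jig [[-0.2  3.8]] w 0.013435799155822811 [ 0.75  0.69 -0.83  1.92  0.68  0.83 -0.46] [-1.6 11.8 10.7]
[2.432976   0.07821721 1.32636918]
```

Emit:
arm_command --series '[[[0.002, 0.012, 0], [0, 0, 0.06], 0.05], [[0.005, 0.023, 0], [0, 0, 0.12], 0.05], [[0.005, 0.023, 0], [0, 0, 0.12], 0.05]]'

```text
clock: 41.98
position: [0.5406, -0.0885, 0.0502]
eef_rot: [0.68, 0.733, 0.001, -0.0]
wrist_force: [-4.6, 4.5, 14.3]
width: 0.0126
finger_force: 67.5
```

```bash
python3 st.py; python3 -c "
from h import *
print(env.state()['torque'])"
```

```text
t 41.9833 p [ 0.5406 -0.0885  0.0502] yang 4.27 jig [[-0.2  4. ]] w 0.012593876512472383 [ 0.76  0.7  -0.85  1.92  0.71  0.84 -0.39] [-4.6  4.5 14.3]
[0.86092649 0.69251954 0.44785826]
```

Emit:
arm_command --series '[[[0, 0, 0], [0, 0, 0], 0.6], [[0, 0, 0], [0, 0, 0], 0.6], [[0, 0, 0], [0, 0, 0], 0.6], [[0, 0, 0], [0, 0, 0], 0.6], [[0, 0, 0], [0, 0, 0], 0.6], [[0, 0, 0], [0, 0, 0], 0.6], [[0, 0, 0], [0, 0, 0], 0.6], [[0, 0, 0], [0, 0, 0], 0.6]]'

```text
clock: 42.65
position: [0.54, -0.0903, 0.0486]
eef_rot: [0.682, 0.731, -0.0, -0.0]
wrist_force: [0.0, -0.8, 0.3]
width: 0.0545
finger_force: 0.0
```

Emit:
arm_command --series '[[[0, 0, 0.15], [0, 0, 0], 0.6], [[0, 0, 0.35], [0, 0, 0], 0.6], [[0, 0, 0.55], [0, 0, 0], 0.6], [[0, 0, 0.75], [0, 0, -0.15], 0.6], [[0, 0, 0.95], [0, 0, -0.3], 0.6], [[0, 0, 1], [0, 0, -0.35], 0.6], [[0, 0, 1], [0, 0, -0.35], 0.6], [[0, 0, 1], [0, 0, -0.35], 0.6]]'

```text
clock: 43.32
position: [0.5405, -0.0904, 0.2492]
eef_rot: [0.776, 0.631, -0.0, 0.001]
wrist_force: [0.6, -0.5, -0.0]
width: 0.0555
finger_force: 0.0
```

```bash
python3 st.py
python3 - <<'E'
from h import *
m,im=shot("wrist","w9");row(m,im)
cv2.imwrite("pics/w9c.png",cv2.resize(im[60:290,150:420][:,:,::-1],None,fx=2.5,fy=2.5,interpolation=cv2.INTER_CUBIC))
E
```

```text
t 43.3167 p [ 0.5405 -0.0904  0.2492] yang -11.73 jig [[0.  2.1]] w 0.055487176747589836 [ 0.9   0.43 -1.    1.77  0.39  1.16 -0.43] [ 0.6 -0.5 -0. ]
-92 x [-23.1  16. ] mid -3.6
-88 x [-23.4  17.4] mid -3.0
-84 x [-23.7  23.9] mid -1.1
-80 x [-24.6  24.7] mid 0.0
-76 x [-24.6  24.6] mid 0.0
-72 x [-24.5  24.5] mid -0.0
-68 x [-24.5  24.4] mid -0.1
-64 x [-24.1  24.3] mid 0.1
-60 x [-23.3  25.3] mid 0.6
-56 x [-23.2  25.3] mid 1.3
-52 x [-23.2  26.3] mid 1.8
-48 x [-23.1  26.2] mid 1.7
-44 x [-23.1  26. ] mid 0.1
-40 x [-21.9  26. ] mid 1.5
```

View pics/w9c.png

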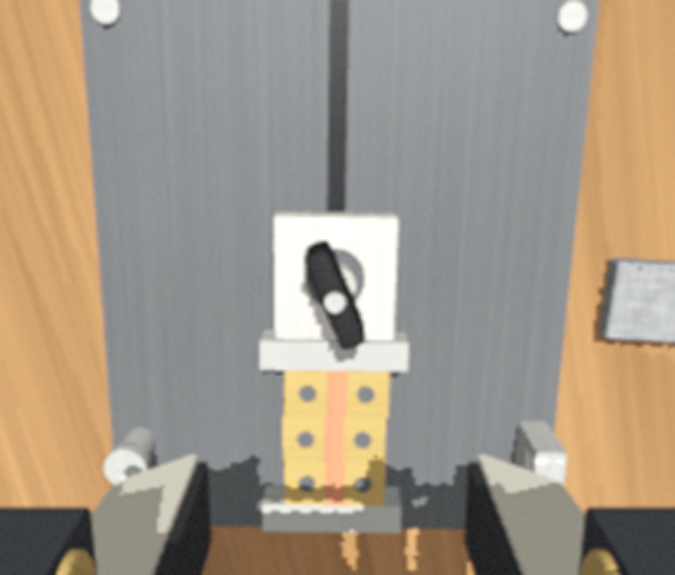

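The row is tight, centred and clamped between the jaw at crop (334,352) and the fence at (331,510). The knob bar is back near its tight orientation. Next is the hold-down bar, so I move over the peg and look.

Emit:
arm_command --series '[[[-0.14, -0.16, 0], [0, 0, 0], 0.6], [[-0.28, -0.32, 0], [0, 0, 0], 0.6], [[-0.42, -0.48, 0], [0, 0, 0], 0.6], [[-0.56, -0.64, 0], [0, 0, 0], 0.6], [[-0.7, -0.81, -0.15], [0, 0, 0], 0.6], [[-0.7, -0.81, -0.25], [0, 0, 0], 0.6], [[-0.7, -0.81, -0.25], [0, 0, 0], 0.6], [[-0.7, -0.81, -0.25], [0, 0, 0], 0.6]]'

```text
clock: 44.03
position: [0.3982, -0.2512, 0.1967]
eef_rot: [0.776, 0.63, -0.0, -0.003]
wrist_force: [0.7, 0.6, 0.1]
width: 0.0548
finger_force: 0.0
```

```bash
python3 st.py
python3 - <<'E'
from h import *
m,im=shot("wrist","w10");print(proj(m,[[.4007,-.2519,.086],[.4007,-.2519,.048]]))
c=onz(m,[(1,1)],.086)
cv2.imwrite("pics/w10c.png",cv2.resize(im[100:300,180:400][:,:,::-1],None,fx=2.5,fy=2.5,interpolation=cv2.INTER_CUBIC))
E
```

```text
t 44.0333 p [ 0.3982 -0.2512  0.1967] yang -11.83 jig [[-104.6 -185.3]] w 0.054829384294311986 [ 1.36  0.33 -0.99  2.    0.33  0.99 -0.  ] [0.7 0.6 0.1]
[[287.17027757 202.01473958]
 [287.07836928 190.49118462]]
```

View pics/w10c.png

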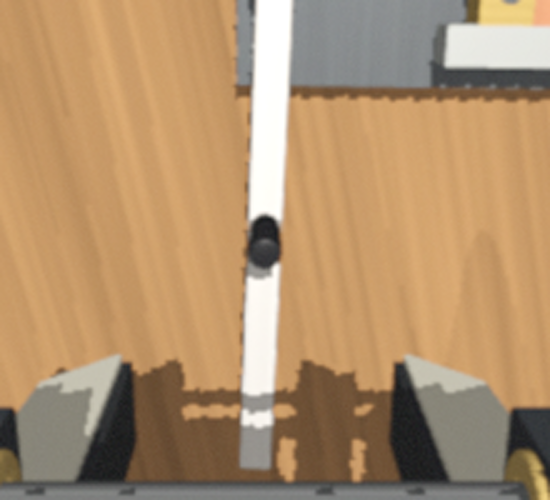

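The peg top is at crop (265,245), which is image (286,198). That is about 3 mm toward jig +y of my estimate.

Emit:
arm_command --series '[[[0.01, 0.01, -0.2], [0, 0, 0], 0.6], [[0.01, 0.01, -0.4], [0, 0, 0], 0.6], [[0.01, 0.01, -0.6], [0, 0, 0], 0.6], [[0.01, 0.01, -0.71], [0, 0, 0], 0.6], [[0.01, 0.01, -0.71], [0, 0, 0], 0.6], [[0.01, 0.01, -0.71], [0, 0, 0], 0.6]]'

```text
clock: 44.58
position: [0.4039, -0.248, 0.0572]
eef_rot: [0.775, 0.632, 0.001, -0.001]
wrist_force: [0.4, -0.0, 0.3]
width: 0.0553
finger_force: 0.0
```

Emit:
arm_command --series '[[[0, 0, 0], [0, 0, 0], 0.1], [[0, 0, 0], [0, 0, 0], 0.1], [[0, 0, 0], [0, 0, 0], 0.1], [[0, 0, 0], [0, 0, 0], 0.1], [[0, 0, 0], [0, 0, 0], 0.1], [[0, 0, 0], [0, 0, 0], 0.1], [[0, 0, 0], [0, 0, 0], 0.1], [[0, 0, 0], [0, 0, 0], 0.1], [[0, 0, 0], [0, 0, 0], 0.1], [[0, 0, 0], [0, 0, 0], 0.1]]' --force 15

```text
clock: 45.42
position: [0.4024, -0.2504, 0.0571]
eef_rot: [0.776, 0.631, -0.0, 0.0]
wrist_force: [-0.9, -0.9, 2.5]
width: 0.0116
finger_force: 15.0
```

```bash
python3 st.py
python3 - <<'E'
from h import *
p=np.array(env.state()['position'])[:2];h=np.array([-.100,-.084]);d=tojig(p)[0]-h;r=np.hypot(*d);a0=np.arctan2(d[1],d[0]);print("r",r,"a",a0)
A=np.linspace(a0,0.0,4)
prev=p
for i in range(3):
    print("call",i,"rot",np.degrees(A[i+1]-A[i])/45)
    s=fromjig(*(h+r*np.array([np.cos(A[i]),np.sin(A[i])])))
    for f in (1/6,2/6,3/6,4/6,5/6,1):
        a=A[i]+f*(A[i+1]-A[i]);q=fromjig(*(h+r*np.array([np.cos(a),np.sin(a)])));print(((q-s)/.2).round(3),(f*np.degrees(A[i+1]-A[i])/45).round(3))
E
```

```text
t 45.4167 p [ 0.4024 -0.2504  0.0571] yang -11.79 jig [[-100.7 -183.7]] w 0.011633194309777155 [ 1.16  0.56 -0.8   2.1   0.6   0.73 -0.24] [-0.9 -0.9  2.5]
r 0.09973182771139673 a -1.577455159196472
call 0 rot 0.6694927629118167
[ 0.043 -0.008] 0.112
[ 0.087 -0.012] 0.223
[ 0.13  -0.012] 0.335
[ 0.174 -0.008] 0.446
[ 0.217 -0.001] 0.558
[0.259 0.011] 0.669
call 1 rot 0.6694927629118165
[0.041 0.015] 0.112
[0.081 0.033] 0.223
[0.119 0.055] 0.335
[0.154 0.08 ] 0.446
[0.188 0.108] 0.558
[0.219 0.139] 0.669
call 2 rot 0.6694927629118165
[0.028 0.033] 0.112
[0.053 0.069] 0.223
[0.075 0.107] 0.335
[0.093 0.147] 0.446
[0.108 0.188] 0.558
[0.119 0.23 ] 0.669
```

Emit:
arm_command --series '[[[0.043, -0.008, 0], [0, 0, 0.112], 0.1], [[0.087, -0.012, 0], [0, 0, 0.223], 0.1], [[0.13, -0.012, 0], [0, 0, 0.335], 0.1], [[0.174, -0.008, 0], [0, 0, 0.446], 0.1], [[0.217, -0.001, 0], [0, 0, 0.558], 0.1], [[0.259, 0.011, 0], [0, 0, 0.669], 0.1]]'

```text
clock: 45.92
position: [0.4544, -0.2472, 0.057]
eef_rot: [0.584, 0.812, 0.0, -0.0]
wrist_force: [-2.4, 2.1, 4.3]
width: 0.0113
finger_force: 15.0
```

Emit:
arm_command --series '[[[0.041, 0.015, 0], [0, 0, 0.112], 0.1], [[0.081, 0.033, 0], [0, 0, 0.223], 0.1], [[0.119, 0.055, 0], [0, 0, 0.335], 0.1], [[0.154, 0.08, 0], [0, 0, 0.446], 0.1], [[0.188, 0.108, 0], [0, 0, 0.558], 0.1], [[0.219, 0.139, 0], [0, 0, 0.669], 0.1]]'

```text
clock: 46.42
position: [0.497, -0.2182, 0.057]
eef_rot: [0.352, 0.936, 0.0, -0.002]
wrist_force: [-5.9, 3.7, 9.7]
width: 0.0118
finger_force: 15.0
```

```bash
python3 st.py
```

```text
t 46.4167 p [ 0.497  -0.2182  0.057 ] yang 48.73 jig [[ -15.1 -132. ]] w 0.011757443437489806 [ 1.11  0.76 -1.    1.93  0.81  0.92  0.55] [-5.9  3.7  9.7]
```

Emit:
arm_command --series '[[[0.028, 0.033, 0], [0, 0, 0.112], 0.1], [[0.053, 0.069, 0], [0, 0, 0.223], 0.1], [[0.075, 0.107, 0], [0, 0, 0.335], 0.1], [[0.093, 0.147, 0], [0, 0, 0.446], 0.1], [[0.108, 0.188, 0], [0, 0, 0.558], 0.1]]'

```text
clock: 46.83
position: [0.5168, -0.1808, 0.0569]
eef_rot: [0.141, 0.99, -0.0, -0.003]
wrist_force: [-12.2, 3.1, 13.5]
width: 0.0115
finger_force: 15.0
```

Emit:
arm_command --series '[[[0.006, 0.02, 0], [0, 0, 0.05], 0.1], [[0.011, 0.042, 0], [0, 0, 0.111], 0.1], [[0.011, 0.042, 0], [0, 0, 0.111], 0.1]]'

```text
clock: 47.08
position: [0.5182, -0.1764, 0.0566]
eef_rot: [0.099, 0.995, -0.003, -0.004]
wrist_force: [-11.8, -5.8, 14.0]
width: 0.0117
finger_force: 15.0
```

```bash
python3 st.py
```

```text
t 47.0833 p [ 0.5182 -0.1764  0.0566] yang 78.6 jig [[ -3.4 -86.7]] w 0.011651733136324102 [ 1.07  0.83 -1.09  1.91  0.9   1.    0.93] [-11.8  -5.8  14. ]
```

Emit:
arm_command --series '[[[-0.008, 0.01, 0], [0, 0, 0], 0.1], [[-0.014, 0.015, 0], [0, 0, 0], 0.1], [[-0.014, 0.015, 0], [0, 0, 0], 0.1], [[-0.014, 0.015, 0], [0, 0, 0], 0.1]]'

```text
clock: 47.42
position: [0.5181, -0.1764, 0.0568]
eef_rot: [0.102, 0.995, -0.003, -0.001]
wrist_force: [-2.7, -10.1, 4.2]
width: 0.0112
finger_force: 15.0
```

```bash
python3 st.py
```

```text
t 47.4167 p [ 0.5181 -0.1764  0.0568] yang 78.31 jig [[ -3.4 -86.6]] w 0.011186043121555621 [ 1.07  0.83 -1.09  1.92  0.9   0.99  0.92] [ -2.7 -10.1   4.2]
```

Emit:
arm_command --series '[[[-0.002, -0.008, 0], [0, 0, 0], 0.1], [[-0.003, -0.014, 0], [0, 0, 0], 0.1], [[-0.003, -0.014, 0], [0, 0, 0], 0.1]]'

```text
clock: 47.67
position: [0.5181, -0.1764, 0.0568]
eef_rot: [0.101, 0.995, -0.001, -0.0]
wrist_force: [-1.8, -6.0, 1.7]
width: 0.0112
finger_force: 15.0
```

Emit:
arm_command --series '[[[0, 0, 0], [0, 0, 0], 0.4], [[0, 0, 0], [0, 0, 0], 0.4], [[0, 0, 0], [0, 0, 0], 0.4], [[0, 0, 0], [0, 0, 0], 0.4], [[0, 0, 0], [0, 0, 0], 0.4], [[0, 0, 0.15], [0, 0, 0], 0.4], [[0, 0, 0.35], [0, 0, 0], 0.4], [[0, 0, 0.55], [0, 0, 0], 0.4], [[0, 0, 0.75], [0, 0, 0], 0.4], [[0, 0, 0.9], [0, 0, 0], 0.4]]'

```text
clock: 48.5
position: [0.5192, -0.1729, 0.24]
eef_rot: [0.099, 0.995, 0.0, 0.001]
wrist_force: [0.8, -0.7, -0.3]
width: 0.0368
finger_force: 0.0
```

Emit:
arm_command --series '[[[-0.2, 0.1, 0], [0, 0, 0], 0.4], [[-0.35, 0.15, 0], [0, 0, 0], 0.4], [[-0.35, 0.15, 0], [0, 0, 0], 0.4], [[-0.35, 0.15, 0], [0, 0, 0], 0.4], [[-0.35, 0.15, 0], [0, 0, 0], 0.4]]'

```text
clock: 48.92
position: [0.4488, -0.1444, 0.2371]
eef_rot: [0.1, 0.995, -0.0, 0.0]
wrist_force: [0.9, -0.6, 0.3]
width: 0.0366
finger_force: 0.0
```

```bash
python3 st.py
python3 - <<'E'
from h import *
m,a=shot("scene","s3");c=a[200:335,125:315];cv2.imwrite("pics/s3c.png",cv2.resize(c[:,:,::-1],None,fx=4,fy=4,interpolation=cv2.INTER_CUBIC))
E
```

```text
t 48.9167 p [ 0.4488 -0.1444  0.2371] yang 78.5 jig [[-78.  -70.3]] w 0.03664967530708144 [ 1.4   0.53 -1.46  1.95  0.57  1.18  1.09] [ 0.9 -0.6  0.3]
```

View pics/s3c.png

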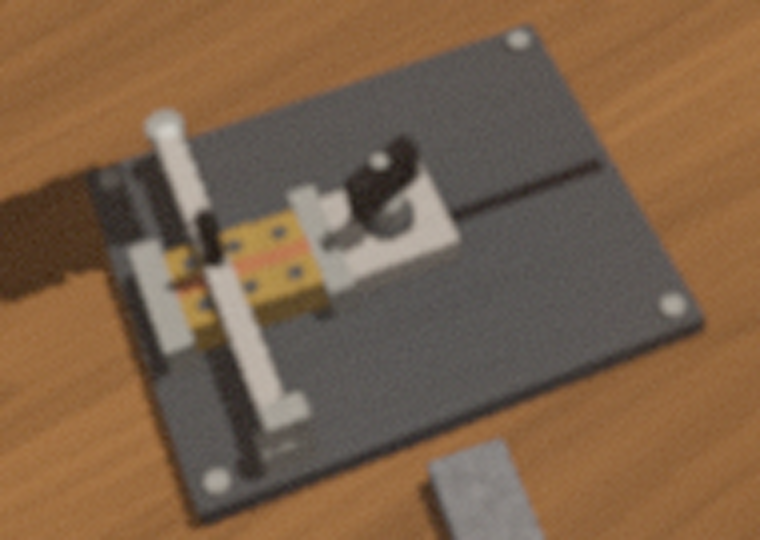

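The bar spans the row from the hinge (165,125) into the catch at (285,405). The three blanks are tight between fence and jaw, and the arm is clear, so I hand in.

```bash
python3 -c "
from bench import env
print(env.finish_job())"
```

```text
the job is handed in; nothing more can be done
None
```

I handed the job in at about 49 s: all three brass blanks are clamped in a tight, centred row, the knob is turned to its stop, and the hold-down bar is in its catch.

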